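# Bleed a blood-pressure gauge and snap its bezel home

### The job

Get the hand-held blood-pressure gauge lying face up in its bench rest ready for use again. First let out any trapped air: squeeze its release trigger fully in against the grip and let it spring back out; then fetch the loose bezel ring with the clear lens (do not drop it), set it squarely over the open dial and press it down until it snaps and sits flush on the case all round. Finish while you are still holding the bezel and pressing it down firmly, do not let go of it, and leave the scissors, tape roll and marker where they lie.

Things in the scene. Friction and masses are not known exactly. Their poses are not given: they have to be found in the camera images.
- gauge: Hand-held aneroid blood-pressure gauge, black, with a bare round dial, fixed face up in a grey bench rest (foot plate 185 x 76 x 8 mm); it cannot move. Origin on the worktop under the dial's axis, z up; the grip points along its +x, the trigger is on the +y side. Nothing of the grip or trigger is higher than 37 mm.
- gauge_seat (a point): On the dial's axis, 34 mm above the worktop: height of the case's flat shoulder (60 mm across) on which the bezel's underside rests when home; axes as the gauge's. A rim 47.2 mm wide stands up to 50 mm, its top 4 mm tapering in to 40 mm. Four sprung ball catches round it (45, 135, 225, 315 degrees from +x, 40.7 mm up) stick out 3.2 mm and yield inwards.
- grip_mid (a point): Point on the axis of the grip, 95 mm from the dial's axis and 23.5 mm up. The grip is a round bar 24 mm across (25 mm over its ribs), level, along the gauge's x from 36 to 127 mm; free on both sides down to the foot plate (top 8 mm up).
- trigger_pad (a point): Point on the trigger's outer face, level with grip_mid and 32 mm to the +y side of the grip's axis at rest (21 mm when squeezed). The trigger is a steel blade 5.5 mm thick and 13.5 mm high (16.7 to 30.3 mm above the worktop), beside the grip and 14 mm clear of it here.
- trigger (a joint): Trigger angle: 0 at rest, 0.19 rad fully squeezed against the grip. Hinged on an upright pin 40 mm from the dial's axis, 55 mm from trigger_pad; a spring pushes it back out (about 4 N at trigger_pad at rest, 11 N fully squeezed).
- bezel_center (a point): Centre of the loose bezel, half-way up; z up. A round steel ring 60 mm across, 19 mm high, about 60 g, a clear, slightly domed lens closing its top, open underneath, lying lens up on the worktop (this point is 9.5 mm above its underside). Bore 54.4 mm; a lip at its foot, 3 mm high and 49.6 mm wide, has to pass over the catches. It may be turned any way round.
- bezel: The same bezel; origin at the centre of its underside. Going on, its lip meets the catches when the underside is about 10 mm above the shoulder; the push then rises to about 8 to 15 N over the next 3 to 5 mm, suddenly drops (the catches even draw it down), and the bezel goes on down to rest on the shoulder.
- scissors: Scissors lying flat, 199 x 87 x 9 mm, bystander. Origin under their middle.
- tape_roll: Tape roll lying flat, 104 mm across, 25 mm high, bystander. Origin under its middle.
- marker: Marker pen lying flat, 135 mm long, 17 mm thick, bystander. Origin under its middle.
- red_basket: Fixed open basket between the two work places, 95 mm high, at its top about 310 mm (x) by 390 mm (y). Origin under its middle. Keep the gripper clear of it, and swing from side to side in front of it: cabinets overhang the back of the worktop from about 0.73 m ahead of the robot's base.

How it is judged:
By the outcome, as a careful person would: the job done as asked, in the order asked, and still so for the second after the job is handed in, while the arm keeps its last pose, push and grip.
It also fails if it takes over 70 s, if anything falls off the work surface, if the arm or the gripper's body presses on something with over 40 N, if the wrist force passes 120 N, or if a joint passes its speed limit or range.

### The arm

A 6-joint arm with a two-finger parallel gripper is mounted at the origin on a cart in front of the work surface, level with it; the furniture and walls round the work are solid. World frame = base frame: x ahead of the robot, y to its left, z up, the work surface at z = 0. Lengths are in m, angles in rad, forces in N, time in s.
With the tool pointing down it reaches from about 0.375 to 0.975 m from the base axis. Payload 3.8 kg.
Tool frame: the origin (TCP) lies at the very end of the fingers, on their centre line; the grasp point (between the pads) lies 19 mm behind it (bot.grip_point_offset is the distance from the TCP to the grasp point, in m); z points along the fingers, x is the direction in which the jaws open and shut, and the axes are right-handed (so a half turn about z gives the same grasp; the last joint's range is limited). The gripper opens to 85 mm and grips with 20 to 120 N. Pads are 22 mm wide; open, the fingers measure 114 mm over their backs; the gripper's body (76 mm by 85 mm) begins 54 mm behind the grasp point. The pads swing forward as they close: fully open they stand 13 mm farther back than shut.
Start: joints at [-1.203, 0.264, 1.604, -0, 1.274, -0.037], TCP at [0.266, -0.62, 0.231] pointing down, gripper open.
Joint ranges: [-2.63, 2.63], [-0.94, 2.18], [0.31, 2.57], [-1.31, 4.45], [0, 2.66], [-2.55, 2.55]. Speed limits (rad/s): [2.57, 2.57, 3.14, 3.14, 3.14, 3.14].

### API

Orientations are given as a rotation vector (axis times angle).
In Python, from workcell import bot, read_camera gives the robot as it stands.
- The arm moves only by the tool arm_command, never from a script. Its argument "rows" is a list of rows, each an object with "delta_rot": the turn, a rotation vector about the tool's x, y, z in rad, a list of three; "xyz": the shift along the tool's x, y, z in m, a list of three; "gripper": the finger opening in m, from 0 to 0.0854. A call has 1 to 12 rows; each row shifts and turns the commanded pose from where the row before left it, along the tool's axes as they then stand; what a row does not reach is not made up. A row lasts 1/10 s, in which the tool goes at most 50 mm and 8.59 degrees, less where a joint would pass 70% of its speed; a pose out of reach is approached as far as the arm can. A call is refused whole if a number of a shift passes 0.05 or a number of a turn 0.15, either way. A call with a gripper value outside its range is refused whole. The fingers move at their own pace and stop on an object; "force" is the grip in N (left out, the last holds). Time passes only in rows, so rows that do not move let the fingers close. It gives the time, the measured TCP pose, the force and the opening at its end, in the units of the state.
- bot.read_state(): the state, without advancing time (a new reading comes with each control period).
- read_camera(name): name is "scene" or "top" or "wrist"; returns a dict with "pixels" (420x560x3 uint8, red, green, blue), "range_z" (420x560 float32, m along the optical axis (not along the pixel's ray), 0 where there is no reading), "intrinsics" (3x3 intrinsics, pixels), "camera_from_world" (4x4, takes a point from world to camera coordinates). Camera axes: x right, y up, looking along -z (the intrinsics and any distortion apply to the point x, -y, -z); pixel columns grow to the right and rows downward; lengths in m; the calibration is good to about 2 mm. A picture is of the moment at which its call begins.
- bot.finish_job(): hands the job in, once; it reports no verdict.
The state is a dict: "time": time; "q": joint angles; "joint_vel": joint speeds; "joint_torque": joint torques, N m; "tool_pos": TCP position; "tcp_rot": TCP orientation; "wrist_force": force on the tool from outside, world axes, zero at the start; "torque": the same for the moment, N m; "width": opening from 0.0 (shut) to 1.0 (fully open).
Only numpy, scipy, OpenCV 4.12 (cv2) and the standard library are available. Lean on these libraries where they do the work, as an engineer would, in place of code of your own. Each camera call takes 0.05 s, during which the arm holds its last target.

## Working session

There is one attempt and no reset: what is moved stays moved. The work goes in short steps, Python scripts to look and compute and a tool call to move; the robot and the scene stay as the last step left them, time stands still between calls to the robot, and variables do not carry over. Pictures are saved under pics/ and viewed, and the job is handed in when it is done.

Besides the shell and the picture viewer there is one more tool, called after ">>>" as name([rows], argument=value, ...), one row to a line, values as JSON. arm_command: Moves the arm, as the interface text tells. Its arguments: {"type":"object","properties":{"rows":{"type":"array","items":{"type":"object","properties":{"delta_rot":{"type":"array","items":{"type":"number"}},"xyz":{"type":"array","items":{"type":"number"}},"gripper":{"type":"number"}}}},"force":{"type":"number"}},"required":["rows"]}

```bash
mkdir -p pics; ls
python3 - <<'E'
from workcell import bot, read_camera
import cv2
print(bot.read_state(), bot.grip_point_offset)
for n in ["scene","top","wrist"]:
    c=read_camera(n); cv2.imwrite(f"pics/{n}0.png",c["pixels"][:,:,::-1]); print(n,c["intrinsics"].tolist(),c["camera_from_world"].round(4).tolist())
E
```

```text
pics
{'time': 0.0, 'q': array([-1.20290616e+00,  2.64769941e-01,  1.60539257e+00, -1.80450524e-05,
        1.27371050e+00, -3.68874099e-02]), 'joint_vel': array([-0.00021376, -0.00041186, -0.00154411,  0.00136914,  0.00129117,
        0.00038525]), 'joint_torque': array([-9.88131760e-04, -5.15113771e+01, -3.67317331e+01, -2.13405915e-04,
        1.29055709e-02, -1.08384708e-05]), 'tool_pos': array([ 0.26555724, -0.61975764,  0.2299407 ]), 'tcp_rot': array([-2.62154111,  1.72883896,  0.00293002]), 'wrist_force': array([-0.49631705, -0.25350004, -0.12451143]), 'torque': array([-0.02363051,  0.00233745,  0.01228956]), 'width': 1.0004638616316786} 0.0187
scene [[523.2053765366437, 0.0, 277.15491658150154], [0.0, 523.2053765366437, 205.3943438150298], [0.0, 0.0, 1.0]] [[0.8995, -0.4367, 0.0125, -0.5028], [0.2811, 0.6005, 0.7486, -0.1379], [-0.3344, -0.6699, 0.6629, -1.6798], [0.0, 0.0, 0.0, 1.0]]
top [[404.0289759479539, 0.0, 272.05885184827866], [0.0, 404.0289759479539, 210.69008393961002], [0.0, 0.0, 1.0]] [[0.029, -0.9996, -0.0068, -0.1111], [0.9973, 0.0284, 0.0674, -0.5134], [-0.0671, -0.0088, 0.9977, -1.363], [0.0, 0.0, 0.0, 1.0]]
wrist [[348.01454400896364, 0.0, 283.5183996056579], [0.0, 348.01454400896364, 210.8377633419366], [0.0, 0.0, 1.0]] [[0.3948, -0.9188, -0.0025, -0.6741], [0.883, 0.3802, -0.2754, 0.0363], [0.254, 0.1066, 0.9613, -0.3786], [0.0, 0.0, 0.0, 1.0]]
```

View pics/scene0.png

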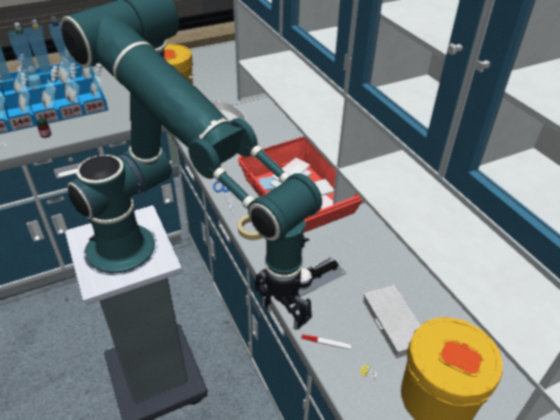

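View pics/top0.png

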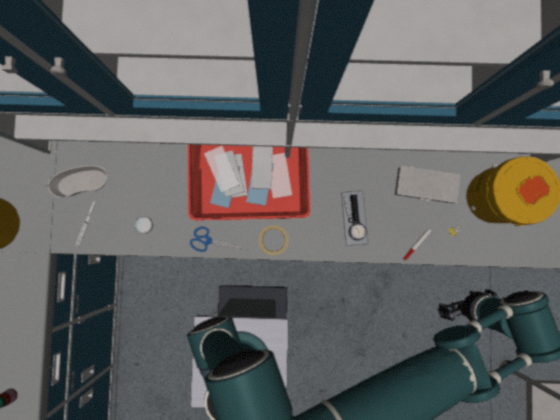

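View pics/wrist0.png

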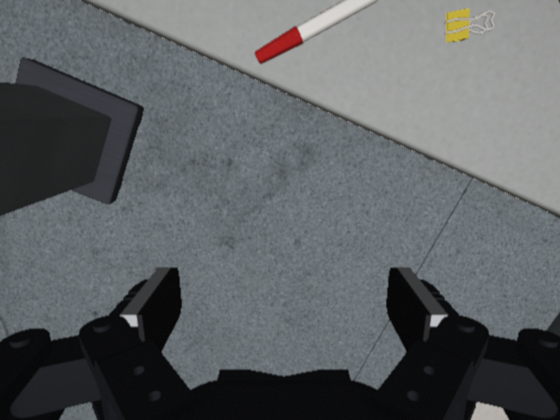

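The scene view shows the arm over the front edge, with the gauge behind it. In the top view the gauge's dial is near (358,231) with the grip pointing up-image, the bezel is near (144,226), and the scissors and tape are near (215,240) and (273,240).

```bash
cat > h.py <<'E'
import numpy as np, cv2
from workcell import bot, read_camera
from scipy.spatial.transform import Rotation as R
def ray(c,u,v,z):
    K=c["intrinsics"];T=c["camera_from_world"]
    d=np.array([(u-K[0,2])/K[0,0],-(v-K[1,2])/K[1,1],-1.0])
    Rw=T[:3,:3].T; o=-Rw@T[:3,3]; d=Rw@d
    return o+d*(z-o[2])/d[2]
def cloud(c):
    K=c["intrinsics"];T=c["camera_from_world"];r=c["range_z"]
    v,u=np.mgrid[:r.shape[0],:r.shape[1]]
    p=np.stack([(u-K[0,2])/K[0,0]*r,-(v-K[1,2])/K[1,1]*r,-r],-1)
    return (p-T[:3,3])@T[:3,:3]
def proj(c,p):
    K=c["intrinsics"];T=c["camera_from_world"]; q=T[:3,:3]@np.array(p)+T[:3,3]
    return K[0,0]*q[0]/-q[2]+K[0,2], K[1,1]*-q[1]/-q[2]+K[1,2]
def state():
    s=bot.read_state(); Rm=R.from_rotvec(s["tcp_rot"]).as_matrix()
    print("t",round(s["time"],2),"q",s["q"].round(3),"\npos",s["tool_pos"].round(4),"F",s["wrist_force"].round(1),"M",s["torque"].round(2),"w",round(s["width"],3),"\nX",Rm[:,0].round(3),"Y",Rm[:,1].round(3),"Z",Rm[:,2].round(3))
    return s,Rm
E
python3 - <<'E'
from h import *
c=read_camera("top")
im=c["pixels"][:,:,::-1]
a=cv2.resize(im[180:260,320:460],None,fx=5,fy=5,interpolation=cv2.INTER_CUBIC)
b=cv2.resize(im[180:260,70:210],None,fx=5,fy=5,interpolation=cv2.INTER_CUBIC)
cv2.imwrite("pics/crop1.png",a[:, :]);cv2.imwrite("pics/crop2.png",b)
print(ray(c,358,231,.05),ray(c,144,226,.019),ray(c,353,200,.02),ray(c,414,246,0.01),ray(c,273,240,.02),ray(c,201,240,.0))
P=cloud(c); print(P[231,358],P[226,144],P[235,300])
print((c["range_z"]>0).mean())
E
```

```text
[ 0.45474572 -0.38351223  0.05      ] [0.45147846 0.33858838 0.019     ] [ 0.56051816 -0.37109228  0.02      ] [ 0.41015108 -0.58274544  0.01      ] [ 0.41665045 -0.10237726  0.02      ] [0.40935705 0.14563424 0.        ]
[ 0.45475906 -0.38363046  0.04942255] [0.45153049 0.33942573 0.01642462] [ 0.43637984 -0.19455442  0.00216601]
0.996109693877551
```

View pics/crop1.png

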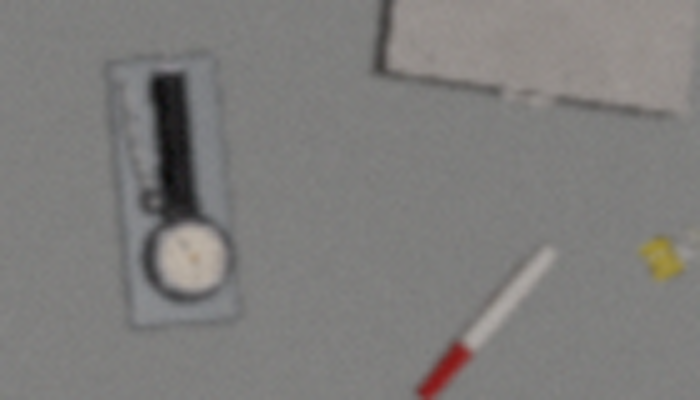

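View pics/crop2.png

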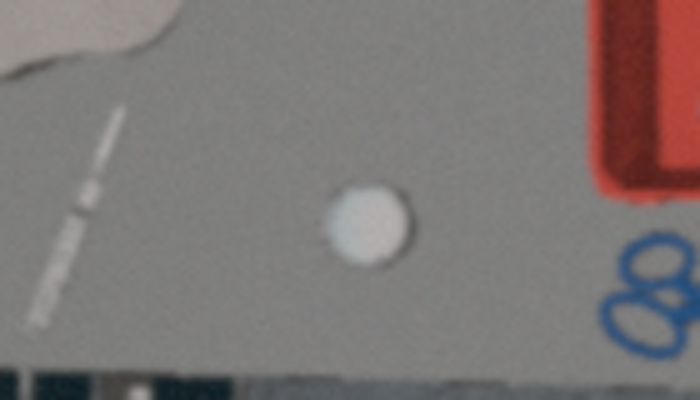

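Both targets agree with the given sizes and heights (dial top near 0.05, lens near 0.017). Next I'll move above the gauge for a closer look.

```bash
cat >> h.py <<'E'
def goto(pos,yaw=None,zdown=True):
    """print tool-frame shift at current orientation then yaw turn; yaw: angle of tool X in world; tool Z straight down"""
    s,Rm=state()
    d=Rm.T@(np.array(pos)-s["tool_pos"])
    print("shift tool",d.round(4),"norm",np.linalg.norm(d).round(3),"rows>=",int(np.ceil(np.linalg.norm(d)/.05)))
    if yaw is not None:
        c,n=np.cos(yaw),np.sin(yaw)
        T=np.array([[c,n,0],[n,-c,0],[0,0,-1]])
        for k in (0,np.pi):
            Tk=T@R.from_euler('z',k).as_matrix()
            print("turn",R.from_matrix(Rm.T@Tk).as_rotvec().round(4))
E
python3 - <<'E'
from h import *
c=read_camera("wrist"); T=c["camera_from_world"]
goto([.50,-.38,.25],np.pi/2+.1)
s,Rm=state()
print("cam in tool",Rm.T@(-T[:3,:3].T@T[:3,3]-s["tool_pos"]), "axis",Rm.T@(-T[2,:3]))
E
```

```text
t 0.25 q [-1.203  0.264  1.605  0.     1.274 -0.037] 
pos [ 0.2657 -0.6201  0.2306] F [1.1 0.2 0.4] M [ 0.02 -0.02 -0.03] w 1.003 
X [ 0.394 -0.919 -0.001] Y [-0.919 -0.394 -0.   ] Z [-0.     0.001 -1.   ]
shift tool [-0.1285 -0.3099 -0.0192] norm 0.336 rows>= 7
turn [-1.6000e-03  2.0000e-04 -2.8368e+00]
turn [1.000e-04 1.100e-03 3.048e-01]
t 0.25 q [-1.203  0.264  1.605  0.     1.274 -0.037] 
pos [ 0.2657 -0.6201  0.2306] F [1.1 0.2 0.4] M [ 0.02 -0.02 -0.03] w 1.003 
X [ 0.394 -0.919 -0.001] Y [-0.919 -0.394 -0.   ] Z [-0.     0.001 -1.   ]
cam in tool [ 0.00021746 -0.07007325 -0.14202816] axis [-4.11299363e-04  2.75470175e-01  9.61309531e-01]
```

>>> arm_command([
  {"xyz":[-0.016,-0.0385,0]},
  {"xyz":[-0.016,-0.0385,0]},
  {"xyz":[-0.016,-0.0385,0]},
  {"xyz":[-0.016,-0.0385,0]},
  {"xyz":[-0.016,-0.0385,0]},
  {"xyz":[-0.016,-0.0385,0]},
  {"xyz":[-0.016,-0.0385,0]},
  {"xyz":[-0.016,-0.0385,0]},
  {"delta_rot":[0,0,0.1]},
  {"delta_rot":[0,0,0.1]},
  {"delta_rot":[0,0,0.1]},
  {},
])

```text
invalid input
```

Run:
```python
from h import *
state()
c=read_camera("wrist"); cv2.imwrite("pics/w1.png",c["pixels"][:,:,::-1]); np.savez("w1.npz",**c)
```

```text
t 0.25 q [-1.203  0.264  1.605  0.     1.274 -0.037] 
pos [ 0.2657 -0.6201  0.2306] F [1.1 0.2 0.4] M [ 0.02 -0.02 -0.03] w 1.003 
X [ 0.394 -0.919 -0.001] Y [-0.919 -0.394 -0.   ] Z [-0.     0.001 -1.   ]
```

View pics/w1.png

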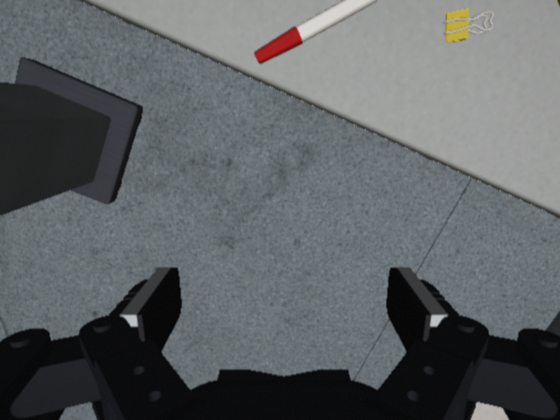

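The call was refused and the arm hasn't moved: the picture is the same start view. Each row needs all its fields.

>>> arm_command([
  {"xyz":[-0.016,-0.0385,0],"delta_rot":[0,0,0],"gripper":0.085},
  {"xyz":[-0.016,-0.0385,0],"delta_rot":[0,0,0],"gripper":0.085},
  {"xyz":[-0.016,-0.0385,0],"delta_rot":[0,0,0],"gripper":0.085},
  {"xyz":[-0.016,-0.0385,0],"delta_rot":[0,0,0],"gripper":0.085},
  {"xyz":[-0.016,-0.0385,0],"delta_rot":[0,0,0],"gripper":0.085},
  {"xyz":[-0.016,-0.0385,0],"delta_rot":[0,0,0],"gripper":0.085},
  {"xyz":[-0.016,-0.0385,0],"delta_rot":[0,0,0],"gripper":0.085},
  {"xyz":[-0.016,-0.0385,0],"delta_rot":[0,0,0],"gripper":0.085},
  {"xyz":[0,0,0],"delta_rot":[0,0,0.1],"gripper":0.085},
  {"xyz":[0,0,0],"delta_rot":[0,0,0.1],"gripper":0.085},
  {"xyz":[0,0,0],"delta_rot":[0,0,0.1],"gripper":0.085},
  {"xyz":[0,0,0],"delta_rot":[0,0,0],"gripper":0.085},
])

```text
time: 1.5
tool_pos: [0.4987, -0.3812, 0.2313]
tcp_rot: [2.335, -2.102, -0.0]
wrist_force: [-0.1, 0.1, 0.4]
width: 0.995
```

Run:
```python
from h import *
state()
c=read_camera("wrist"); cv2.imwrite("pics/w2.png",c["pixels"][:,:,::-1]); np.savez("w2.npz",**c)
```

```text
t 1.5 q [-0.692  0.175  1.711 -0.     1.255  0.773] 
pos [ 0.4987 -0.3812  0.2313] F [-0.1  0.1  0.4] M [-0.01 -0.    0.02] w 0.995 
X [ 0.105 -0.994 -0.   ] Y [-0.994 -0.105  0.   ] Z [-0.  0. -1.]
```

View pics/w2.png

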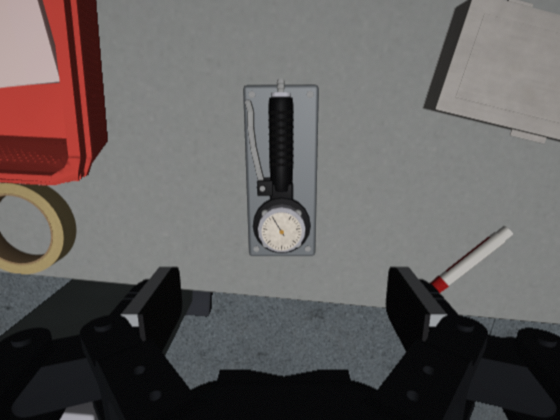

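The wrist view shows the gauge squarely: foot plate corners near (245,86) and (317,255), dial near (281,230), grip along column 281, and the thin trigger blade on its left at column 250–260.

Run:
```python
from h import *
c=dict(np.load("w2.npz")); im=c["pixels"]; P=cloud(c)
# dial by bright pixels
g=im.min(2); m=np.zeros_like(g); m[195:260,245:325]=(g[195:260,245:325]>150)
cs,_=cv2.findContours(m,cv2.RETR_EXTERNAL,cv2.CHAIN_APPROX_NONE); k=max(cs,key=cv2.contourArea); e=cv2.fitEllipse(cv2.convexHull(k)); print("dial",e)
u,v=e[0]; print("depth z",np.median(P[int(v)-5:int(v)+5,int(u)-5:int(u)+5,2]))
for z in (.046,.048,.05): print(z,ray(c,u,v,z), "diam",np.linalg.norm(ray(c,u-e[1][0]/2,v,z)-ray(c,u+e[1][0]/2,v,z)))
# dark case shoulder (60 mm at z .034)
# points by height
z=P[...,2]
w=(abs(P[...,0]-.5)<.13)&(abs(P[...,1]+.375)<.07)
for lo,hi,n in ((.0305,.0345,'shoulder'),(.028,.04,'grip'),(.006,.011,'plate')):
    mm=w&(z>lo)&(z<hi)
    if n=='shoulder': mm&=P[...,0]<.49
    if n=='grip': mm&=(P[...,0]>.50)
    q=P[mm]; 
    if len(q)<5: print(n,len(q)); continue
    r=cv2.minAreaRect(q[:,:2].astype(np.float32)*1000); print(n,len(q),r)
    if n=='grip':
        l=cv2.fitLine(q[:,:2].astype(np.float32)*1000,cv2.DIST_HUBER,0,.01,.01).ravel(); print(l, np.arctan2(l[1],l[0]))
        print(q[:,0].min(),q[:,0].max())
a=cv2.resize(im[70:265,220:340,::-1],None,fx=4,fy=3.07*1.3,interpolation=cv2.INTER_CUBIC); 
a=cv2.resize(im[70:265,220:340,::-1],None,fx=3,fy=3,interpolation=cv2.INTER_CUBIC);cv2.imwrite("pics/w2c.png",a)
```

```text
dial ((281.4532165527344, 229.53211975097656), (42.14196014404297, 44.866390228271484), 95.20093536376953)
depth z 0.05021664486203027
0.046 [ 0.45566068 -0.38390526  0.046     ] diam 0.041894603421931874
0.048 [ 0.45634967 -0.38384469  0.048     ] diam 0.04163871830876458
0.05 [ 0.45703867 -0.38378412  0.05      ] diam 0.04138283319559725
shoulder 790 ((458.1568603515625, -383.621337890625), (63.64333724975586, 58.94459915161133), 0.09666077792644501)
grip 2409 ((544.344482421875, -364.4971008300781), (96.44329071044922, 43.840431213378906), 10.810873031616211)
[ 9.9614584e-01  8.7712042e-02  5.4388306e+02 -3.7146649e+02] 0.08782491
0.5000068061729945 0.5940345171902983
plate 5854 ((502.1809387207031, -378.44134521484375), (182.83656311035156, 74.83642578125), 6.278459072113037)
```

View pics/w2c.png

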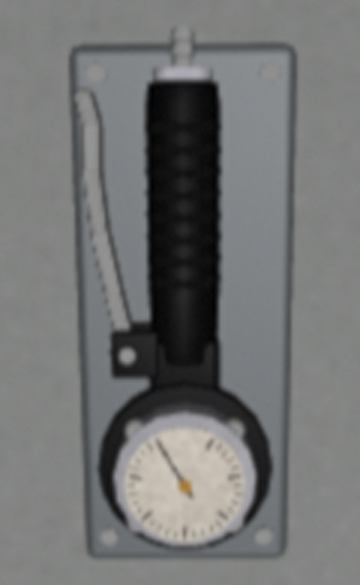

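Run:
```python
from h import *
c=dict(np.load("w2.npz")); im=c["pixels"].max(2)
pts=[];ws=[]
for v in range(105,172,3):
    r=np.where(im[v,262:302]<75)[0]+262
    a,b=ray(c,r.min()-.5,v,.0235),ray(c,r.max()+.5,v,.0235); pts.append((a+b)/2); ws.append(np.linalg.norm(a-b))
pts=np.array(pts); print("w",np.round(ws,4))
p=np.polyfit(pts[:,0],pts[:,1],1); print("slope",p[0],"yaw",np.arctan(p[0]),"y at dial x",np.polyval(p,.4565))
yaw=.108
D=np.array([.4565,-.3838]);ux=np.array([np.cos(yaw),np.sin(yaw)]);uy=np.array([-ux[1],ux[0]])
print("lateral of grip vs dial axis",[(q[:2]-D)@uy for q in pts[::6]])
# trigger blade: bright pixels between
for v in (105,115,125,140,155,170):
    r=c["pixels"][v,235:272].astype(int); print(v,r.max(1) if v in(115,) else '', [np.round((ray(c,u,v,.030)[:2]-D)@np.array([ux,uy]).T,4) for u in (235+np.argmax(r.min(1)),)])
print("grip_mid",D+.095*ux)
```

```text
w [0.0231 0.0231 0.0251 0.0233 0.0233 0.0243 0.0234 0.0244 0.0235 0.0236
 0.0236 0.0237 0.0247 0.0238 0.0239 0.0239 0.024  0.025  0.0241 0.0241
 0.0232 0.0232 0.0233]
slope 0.10884582347140773 yaw 0.10841900624438297 y at dial x -0.3832357179285323
lateral of grip vs dial axis [np.float64(0.0006139190509003523), np.float64(0.000685947699853668), np.float64(0.00026541990991512255), np.float64(0.0008361516471916208)]
105  [array([0.1179, 0.0312])]
115 [131 132 132 132 133 132 132 131 120  81  85  99 102 137 148 147 144 128
  86 105 130 135 134 135 134 136 135 135 135 136 135 137 130  92  36   8
   9] [array([0.1088, 0.0306])]
125  [array([0.0996, 0.0299])]
140  [array([0.0854, 0.0293])]
155  [array([0.071 , 0.0258])]
170  [array([0.0561, 0.0242])]
grip_mid [ 0.5509465  -0.37355993]
```

Grip width (24 mm), axis offset (under 1 mm) and yaw (0.1085) all fit the given dimensions. Next is the move to the squeeze position, centred 4 mm to the trigger side.

Run:
```python
from h import *
goto([.5505,-.3688,.08],.1085+np.pi/2)
```

```text
t 1.55 q [-0.693  0.176  1.711 -0.     1.255  0.771] 
pos [ 0.4985 -0.3814  0.2312] F [-0.2  0.3  0.5] M [-0.   -0.02  0.02] w 0.994 
X [ 0.107 -0.994 -0.   ] Y [-0.994 -0.107  0.   ] Z [-0.  0. -1.]
shift tool [-0.0069 -0.053   0.1512] norm 0.16 rows>= 4
turn [ 2.0000e-04 -2.0000e-04  3.1401e+00]
turn [ 0.0001  0.0001 -0.0015]
```

>>> arm_command([
  {"xyz":[-0.0035,-0.0265,0],"delta_rot":[0,0,0],"gripper":0.072},
  {"xyz":[-0.0034,-0.0265,0],"delta_rot":[0,0,0],"gripper":0.072},
  {"xyz":[0,0,0.04],"delta_rot":[0,0,0],"gripper":0.072},
  {"xyz":[0,0,0.04],"delta_rot":[0,0,0],"gripper":0.072},
  {"xyz":[0,0,0.04],"delta_rot":[0,0,0],"gripper":0.072},
  {"xyz":[0,0,0.03],"delta_rot":[0,0,0],"gripper":0.072},
  {"xyz":[0,0,0],"delta_rot":[0,0,0],"gripper":0.072},
])

```text
time: 2.25
tool_pos: [0.5464, -0.3664, 0.0751]
tcp_rot: [2.336, -2.099, -0.018]
wrist_force: [-1.7, 0.2, 0.4]
width: 0.843
```

Run:
```python
from h import *
goto([.5505,-.3688,.013],.1085+np.pi/2)
c=read_camera("wrist"); cv2.imwrite("pics/w3.png",c["pixels"][:,:,::-1])
```

```text
t 2.25 q [-0.629  0.37   1.77   0.     1.013  0.836] 
pos [ 0.5464 -0.3664  0.0751] F [-1.7  0.2  0.4] M [ 0.05 -0.01 -0.06] w 0.843 
X [ 0.106 -0.994 -0.008] Y [-0.994 -0.106  0.008] Z [-0.009  0.007 -1.   ]
shift tool [ 0.0033 -0.0043  0.0621] norm 0.062 rows>= 2
turn [ 0.0119 -0.0131  3.1394]
turn [ 0.0084  0.0076 -0.0021]
```

View pics/w3.png

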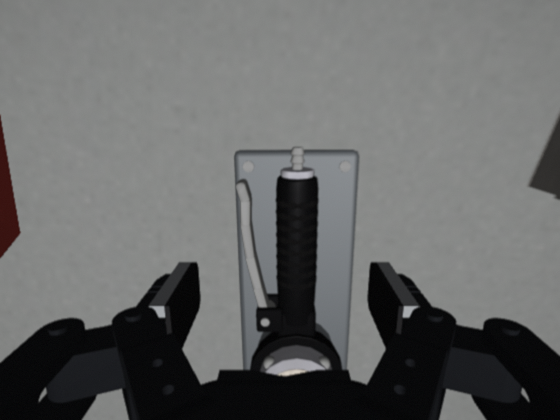

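The jaws straddle the grip and trigger, with clear gaps on both sides. I'll let it settle and check again.

>>> arm_command([
  {"xyz":[0,0,0],"delta_rot":[0,0,0],"gripper":0.072},
  {"xyz":[0,0,0],"delta_rot":[0,0,0],"gripper":0.072},
  {"xyz":[0,0,0],"delta_rot":[0,0,0],"gripper":0.072},
])

```text
time: 2.6
tool_pos: [0.552, -0.3703, 0.0841]
tcp_rot: [-2.335, 2.101, -0.007]
wrist_force: [-0.7, -0.4, -0.2]
width: 0.841
```

Run:
```python
from h import *
goto([.5505,-.3688,.013],.1085+np.pi/2)
```

```text
t 2.6 q [-0.628  0.363  1.761  0.     1.013  0.837] 
pos [ 0.552  -0.3703  0.0841] F [-0.7 -0.4 -0.2] M [-0.01  0.   -0.01] w 0.841 
X [ 0.105 -0.994  0.003] Y [-0.994 -0.105 -0.003] Z [ 0.004 -0.003 -1.   ]
shift tool [-0.0018  0.0016  0.0711] norm 0.071 rows>= 2
turn [-0.0048  0.0053  3.1381]
turn [-0.0034 -0.0031 -0.0035]
```

>>> arm_command([
  {"xyz":[0,0,0.01],"delta_rot":[0,0,0],"gripper":0.072},
  {"xyz":[0,0,0.012],"delta_rot":[0,0,0],"gripper":0.072},
  {"xyz":[0,0,0.014],"delta_rot":[0,0,0],"gripper":0.072},
  {"xyz":[0,0,0.012],"delta_rot":[0,0,0],"gripper":0.072},
  {"xyz":[0,0,0.01],"delta_rot":[0,0,0],"gripper":0.072},
  {"xyz":[0,0,0.006],"delta_rot":[0,0,0],"gripper":0.072},
  {"xyz":[0,0,0.003],"delta_rot":[0,0,0],"gripper":0.072},
  {"xyz":[0,0,0],"delta_rot":[0,0,0],"gripper":0.072},
  {"xyz":[0,0,0],"delta_rot":[0,0,0],"gripper":0.072},
  {"xyz":[0,0,0],"delta_rot":[0,0,0],"gripper":0.072},
])

```text
time: 3.6
tool_pos: [0.5511, -0.3695, 0.0151]
tcp_rot: [-2.335, 2.102, -0.002]
wrist_force: [-0.2, 0.0, 0.9]
width: 0.841
```

Run:
```python
from h import *
goto([.5505,-.3688,.013],.1085+np.pi/2)
```

```text
t 3.6 q [-0.628  0.442  1.797 -0.     0.901  0.838] 
pos [ 0.5511 -0.3695  0.0151] F [-0.2  0.   0.9] M [-0.04  0.02  0.07] w 0.841 
X [ 0.105 -0.995  0.001] Y [-0.995 -0.105 -0.001] Z [ 0.001 -0.001 -1.   ]
shift tool [-0.0008  0.0005  0.0021] norm 0.002 rows>= 1
turn [-1.5000e-03  1.7000e-03  3.1379e+00]
turn [-0.0011 -0.001  -0.0037]
```

>>> arm_command([
  {"xyz":[-0.0008,0,0.001],"delta_rot":[0,0,0],"gripper":0.05},
  {"xyz":[0,0,0],"delta_rot":[0,0,0],"gripper":0.04},
  {"xyz":[0,0,0],"delta_rot":[0,0,0],"gripper":0.037},
  {"xyz":[0,0,0],"delta_rot":[0,0,0],"gripper":0.037},
  {"xyz":[0,0,0],"delta_rot":[0,0,0],"gripper":0.037},
  {"xyz":[0,0,0],"delta_rot":[0,0,0],"gripper":0.037},
], force=30)

```text
time: 4.2
tool_pos: [0.5506, -0.3663, 0.0138]
tcp_rot: [-2.333, 2.101, 0.004]
wrist_force: [-0.4, 6.9, 4.8]
width: 0.431
```

Run:
```python
from h import *
goto([.5505,-.3688,.013],.1085+np.pi/2)
```

```text
t 4.2 q [-0.626  0.442  1.8    0.003  0.902  0.839] 
pos [ 0.5506 -0.3663  0.0138] F [-0.4  6.9  4.8] M [ 1.15 -0.02 -0.13] w 0.431 
X [ 0.104 -0.995 -0.003] Y [-0.995 -0.104  0.   ] Z [-0.     0.003 -1.   ]
shift tool [0.0025 0.0004 0.0008] norm 0.003 rows>= 1
turn [0.0048 0.     3.1373]
turn [-0.      0.0031 -0.0043]
```

Trigger contact shows: +6.9 N of spring push at 36.8 mm open. Now closing fully.

>>> arm_command([
  {"xyz":[0,0,0],"delta_rot":[0,0,0],"gripper":0.03},
  {"xyz":[0,0,0],"delta_rot":[0,0,0],"gripper":0.028},
  {"xyz":[0,0,0],"delta_rot":[0,0,0],"gripper":0.028},
  {"xyz":[0,0,0],"delta_rot":[0,0,0],"gripper":0.028},
  {"xyz":[0,0,0],"delta_rot":[0,0,0],"gripper":0.028},
  {"xyz":[0,0,0],"delta_rot":[0,0,0],"gripper":0.028},
], force=40)

```text
time: 4.8
tool_pos: [0.551, -0.3683, 0.0144]
tcp_rot: [-2.332, 2.104, -0.001]
wrist_force: [-0.6, 1.8, 5.3]
width: 0.37
```

Run:
```python
from h import *
goto([.5505,-.3688,.013],.1085+np.pi/2)
c=read_camera("wrist"); cv2.imwrite("pics/w4.png",c["pixels"][:,:,::-1])
```

```text
t 4.8 q [-6.270e-01  4.420e-01  1.799e+00  1.000e-03  9.000e-01  8.400e-01] 
pos [ 0.551  -0.3683  0.0144] F [-0.6  1.8  5.3] M [ 0.51  0.21 -0.7 ] w 0.37 
X [ 0.102 -0.995 -0.   ] Y [-0.995 -0.102 -0.001] Z [ 0.001  0.    -1.   ]
shift tool [0.0005 0.0005 0.0014] norm 0.002 rows>= 1
turn [5.0000e-04 2.1000e-03 3.1357e+00]
turn [-0.0014  0.0003 -0.0059]
```

View pics/w4.png

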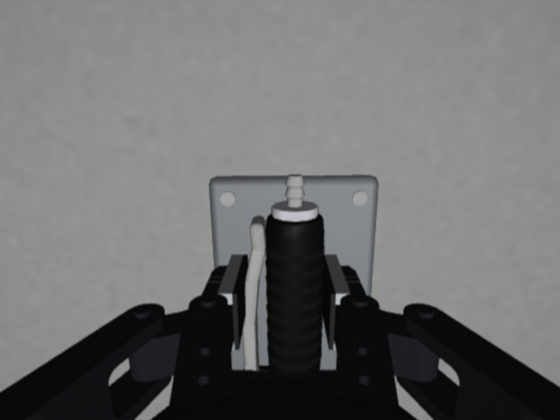

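The blade's tip is now against the grip (near (262,225)) and the jaws stalled at 31.6 mm, below the 33.5 mm expected for a full squeeze. I'll squeeze a little harder to be sure, then release.

>>> arm_command([
  {"xyz":[0,0,0],"delta_rot":[0,0,0],"gripper":0.026},
  {"xyz":[0,0,0],"delta_rot":[0,0,0],"gripper":0.026},
  {"xyz":[0,0,0],"delta_rot":[0,0,0],"gripper":0.026},
  {"xyz":[0,0,0],"delta_rot":[0,0,0],"gripper":0.026},
], force=60)

```text
time: 5.25
tool_pos: [0.551, -0.3685, 0.0146]
tcp_rot: [-2.331, 2.104, -0.002]
wrist_force: [-1.2, 2.0, 7.0]
width: 0.358
```

>>> arm_command([
  {"xyz":[0,0,0],"delta_rot":[0,0,0],"gripper":0.05},
  {"xyz":[0,0,0],"delta_rot":[0,0,0],"gripper":0.072},
  {"xyz":[0,0,0],"delta_rot":[0,0,0],"gripper":0.072},
  {"xyz":[0,0,0],"delta_rot":[0,0,0],"gripper":0.072},
  {"xyz":[0,0,0],"delta_rot":[0,0,0],"gripper":0.072},
  {"xyz":[0,0,0],"delta_rot":[0,0,0],"gripper":0.072},
  {"xyz":[0,0,0],"delta_rot":[0,0,0],"gripper":0.072},
])

```text
time: 5.95
tool_pos: [0.5505, -0.3685, 0.0134]
tcp_rot: [2.335, -2.102, 0.001]
wrist_force: [-0.4, -0.6, -0.0]
width: 0.843
```

>>> arm_command([
  {"xyz":[0,0,-0.015],"delta_rot":[0,0,0],"gripper":0.072},
  {"xyz":[0,0,-0.025],"delta_rot":[0,0,0],"gripper":0.072},
  {"xyz":[0,0,-0.04],"delta_rot":[0,0,0],"gripper":0.085},
  {"xyz":[0,0,-0.04],"delta_rot":[0,0,0],"gripper":0.085},
  {"xyz":[0,0,-0.04],"delta_rot":[0,0,0],"gripper":0.085},
  {"xyz":[0,0,-0.03],"delta_rot":[0,0,0],"gripper":0.085},
  {"xyz":[0,0,0],"delta_rot":[0,0,0],"gripper":0.085},
  {"xyz":[0,0,0],"delta_rot":[0,0,0],"gripper":0.085},
])

```text
time: 6.75
tool_pos: [0.5511, -0.3688, 0.2057]
tcp_rot: [-2.334, 2.102, -0.006]
wrist_force: [-0.7, -1.0, -0.9]
width: 0.999
```

Run:
```python
from h import *
goto([.40,.0,.2])
c=read_camera("wrist"); cv2.imwrite("pics/w5.png",c["pixels"][:,:,::-1])
```

```text
t 6.75 q [-0.627  0.255  1.662  0.     1.22   0.839] 
pos [ 0.5511 -0.3688  0.2057] F [-0.7 -1.  -0.9] M [-0.02  0.02 -0.11] w 0.999 
X [ 0.105 -0.995  0.002] Y [-0.995 -0.105 -0.003] Z [ 0.003 -0.002 -1.   ]
shift tool [-0.3826  0.1117  0.0045] norm 0.399 rows>= 8
```

View pics/w5.png

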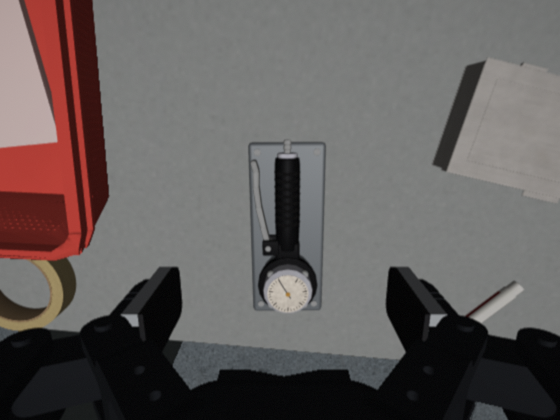

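The trigger has sprung back out: the blade at (258,190) sits at its rest angle again. On to the bezel, passing in front of and above the basket.

>>> arm_command([
  {"xyz":[-0.038,0.009,-0.0035],"delta_rot":[0,0,0],"gripper":0.085},
  {"xyz":[-0.038,0.009,-0.0035],"delta_rot":[0,0,0],"gripper":0.085},
  {"xyz":[-0.038,0.009,-0.0035],"delta_rot":[0,0,0],"gripper":0.085},
  {"xyz":[-0.038,0.009,-0.0035],"delta_rot":[0,0,0],"gripper":0.085},
  {"xyz":[-0.038,0.009,-0.0035],"delta_rot":[0,0,0],"gripper":0.085},
  {"xyz":[-0.038,0.009,-0.0035],"delta_rot":[0,0,0],"gripper":0.085},
  {"xyz":[-0.038,0.009,-0.0035],"delta_rot":[0,0,0],"gripper":0.085},
  {"xyz":[-0.038,0.009,-0.0035],"delta_rot":[0,0,0],"gripper":0.085},
  {"xyz":[-0.038,0.009,-0.0035],"delta_rot":[0,0,0],"gripper":0.085},
  {"xyz":[-0.038,0.009,-0.0035],"delta_rot":[0,0,0],"gripper":0.085},
])

```text
time: 7.8
tool_pos: [0.419, 0.0016, 0.2363]
tcp_rot: [2.333, -2.101, -0.005]
wrist_force: [0.8, 1.1, 0.1]
width: 0.995
```

>>> arm_command([
  {"xyz":[-0.0375,-0.004,0],"delta_rot":[0,0,0],"gripper":0.085},
  {"xyz":[-0.0375,-0.004,0],"delta_rot":[0,0,0],"gripper":0.085},
  {"xyz":[-0.0375,-0.004,0],"delta_rot":[0,0,0],"gripper":0.085},
  {"xyz":[-0.0375,-0.004,0],"delta_rot":[0,0,0],"gripper":0.085},
  {"xyz":[-0.0375,-0.004,0],"delta_rot":[0,0,0],"gripper":0.085},
  {"xyz":[-0.0375,-0.004,0],"delta_rot":[0,0,0],"gripper":0.085},
  {"xyz":[-0.0375,-0.004,0],"delta_rot":[0,0,0],"gripper":0.085},
  {"xyz":[-0.0375,-0.004,0],"delta_rot":[0,0,0],"gripper":0.085},
  {"xyz":[-0.0375,-0.004,0],"delta_rot":[0,0,0],"gripper":0.085},
  {"xyz":[0,0,0],"delta_rot":[0,0,0],"gripper":0.085},
  {"xyz":[0,0,0],"delta_rot":[0,0,0],"gripper":0.085},
  {"xyz":[0,0,0],"delta_rot":[0,0,0],"gripper":0.085},
])

```text
time: 9.0
tool_pos: [0.421, 0.3383, 0.2368]
tcp_rot: [2.332, -2.1, -0.0]
wrist_force: [0.5, 0.5, 0.4]
width: 0.995
```

Run:
```python
from h import *
state()
c=read_camera("wrist"); cv2.imwrite("pics/w6.png",c["pixels"][:,:,::-1]); np.savez("w6.npz",**c)
```

```text
t 9.0 q [ 0.631  0.007  1.884 -0.     1.254  2.098] 
pos [0.421  0.3383 0.2368] F [0.5 0.5 0.4] M [-0.   -0.03 -0.02] w 0.995 
X [ 0.104 -0.995  0.002] Y [-0.995 -0.104  0.002] Z [-0.002 -0.002 -1.   ]
```

View pics/w6.png

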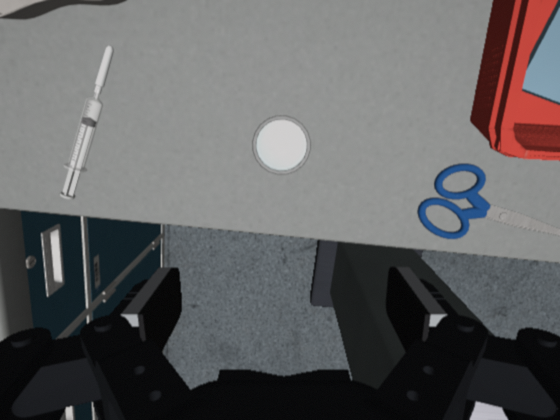

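The bezel is a clear disc centred near (281,144) with about a 29 px radius.

Run:
```python
from h import *
c=dict(np.load("w6.npz")); im=c["pixels"]; P=cloud(c)
g=cv2.cvtColor(im,cv2.COLOR_RGB2GRAY)
m=np.zeros_like(g); m[100:195,235:330]=(g[100:195,235:330]>165)*255
cs,_=cv2.findContours(m,cv2.RETR_EXTERNAL,cv2.CHAIN_APPROX_NONE);k=max(cs,key=cv2.contourArea);e=cv2.fitEllipse(k);print(e)
z=.019;u,v=e[0];print(ray(c,u,v,z),"diam",np.linalg.norm(ray(c,u-e[1][0]/2,v,z)-ray(c,u+e[1][0]/2,v,z)))
q=P[100:195,235:330].reshape(-1,3);
for lo in (.005,.012,.016): 
    s=q[q[:,2]>lo]; print(lo,len(s),cv2.minEnclosingCircle((s[:,:2]*1000).astype(np.float32)),s.mean(0),s[:,2].max())
goto(np.r_[ray(c,u,v,z)[:2],.06])
```

```text
((281.1314697265625, 144.4703369140625), (49.55807876586914, 50.00778579711914), 171.32473754882812)
[0.45743673 0.34406192 0.019     ] diam 0.05055838199200974
0.005 2750 ((458.99267578125, 344.661376953125), 32.090606689453125) [0.45799799 0.34417433 0.0243784 ] 0.37887769857523224
0.012 2750 ((458.99267578125, 344.661376953125), 32.090606689453125) [0.45799799 0.34417433 0.0243784 ] 0.37887769857523224
0.016 2747 ((458.99267578125, 344.661376953125), 32.090606689453125) [0.45799206 0.34419032 0.02438785] 0.37887769857523224
t 9.05 q [ 0.631  0.006  1.883 -0.     1.254  2.098] 
pos [0.4212 0.3383 0.2373] F [0.1 0.7 0.1] M [ 0.05 -0.04 -0.06] w 0.994 
X [ 0.104 -0.995  0.001] Y [-0.995 -0.104  0.002] Z [-0.002 -0.002 -1.   ]
shift tool [-0.0023 -0.0369  0.1772] norm 0.181 rows>= 4
```

>>> arm_command([
  {"xyz":[-0.001,-0.021,0.003],"delta_rot":[0,0,0],"gripper":0.085},
  {"xyz":[-0.001,-0.021,0.003],"delta_rot":[0,0,0],"gripper":0.085},
  {"xyz":[0,0,0],"delta_rot":[0,0,0],"gripper":0.085},
  {"xyz":[0,0,0],"delta_rot":[0,0,0],"gripper":0.085},
  {"xyz":[0,0,0],"delta_rot":[0,0,0],"gripper":0.085},
  {"xyz":[0,0,0],"delta_rot":[0,0,0],"gripper":0.085},
])

```text
time: 9.65
tool_pos: [0.4626, 0.3456, 0.2325]
tcp_rot: [-2.335, 2.102, 0.0]
wrist_force: [1.1, -0.0, -0.1]
width: 0.999
```

Run:
```python
from h import *
c=read_camera("wrist"); im=c["pixels"];cv2.imwrite("pics/w7.png",im[:,:,::-1]); np.savez("w7.npz",**c)
g=cv2.cvtColor(im,cv2.COLOR_RGB2GRAY)
m=(g>165).astype(np.uint8); m[:,:225]=0;m[:,340:]=0;m[:150]=0;m[285:]=0
cs,_=cv2.findContours(m,cv2.RETR_EXTERNAL,cv2.CHAIN_APPROX_NONE);k=max(cs,key=cv2.contourArea);e=cv2.fitEllipse(k);print(e)
z=.019;u,v=e[0];print(ray(c,u,v,z))
goto(np.r_[ray(c,u,v,z)[:2],.06])
cv2.imwrite("pics/w7c.png",cv2.resize(im[180:280,220:340,::-1],None,fx=5,fy=5,interpolation=cv2.INTER_CUBIC))
```

```text
((284.2658996582031, 185.93603515625), (45.7022705078125, 47.806461334228516), 87.11048126220703)
[0.45791192 0.34416733 0.019     ]
t 9.7 q [0.599 0.08  1.816 0.    1.246 2.065] 
pos [0.4627 0.3458 0.2326] F [0.1 1.  0.1] M [-0.02  0.02  0.02] w 0.994 
X [ 0.105 -0.995 -0.   ] Y [-0.995 -0.105 -0.   ] Z [ 0.  0. -1.]
shift tool [0.0011 0.0049 0.1726] norm 0.173 rows>= 4
```

View pics/w7c.png

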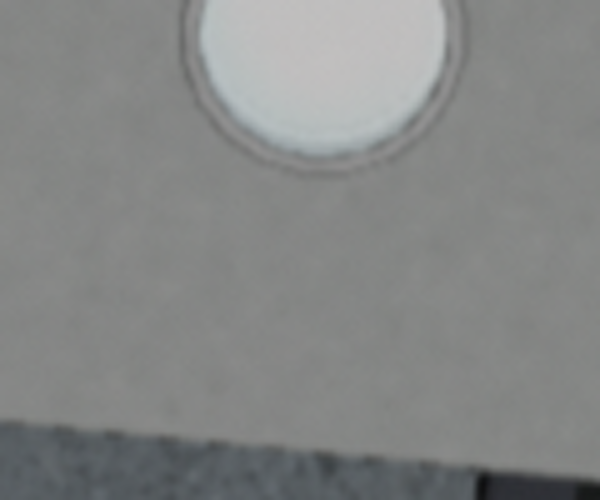

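The crop shows the lens plus its dark outer ring. Both viewpoints put the centre at (0.458, 0.344), within 0.5 mm of each other. Descending.

>>> arm_command([
  {"xyz":[0.001,0.005,0.03],"delta_rot":[0,0,0],"gripper":0.085},
  {"xyz":[0,0,0.03],"delta_rot":[0,0,0],"gripper":0.085},
  {"xyz":[0,0,0.03],"delta_rot":[0,0,0],"gripper":0.085},
  {"xyz":[0,0,0.03],"delta_rot":[0,0,0],"gripper":0.085},
  {"xyz":[0,0,0.03],"delta_rot":[0,0,0],"gripper":0.085},
  {"xyz":[0,0,0.02],"delta_rot":[0,0,0],"gripper":0.085},
  {"xyz":[0,0,0.02],"delta_rot":[0,0,0],"gripper":0.085},
  {"xyz":[0,0,0.01],"delta_rot":[0,0,0],"gripper":0.085},
  {"xyz":[0,0,0.006],"delta_rot":[0,0,0],"gripper":0.085},
  {"xyz":[0,0,0],"delta_rot":[0,0,0],"gripper":0.085},
  {"xyz":[0,0,0],"delta_rot":[0,0,0],"gripper":0.085},
  {"xyz":[0,0,0],"delta_rot":[0,0,0],"gripper":0.085},
])

```text
time: 10.9
tool_pos: [0.4593, 0.3451, 0.0276]
tcp_rot: [-2.333, 2.1, -0.001]
wrist_force: [-0.1, 0.1, -0.2]
width: 0.996
```

Run:
```python
from h import *
goto([.458,.3442,.003],.1085+np.pi/2)
c=read_camera("wrist"); im=c["pixels"];cv2.imwrite("pics/w8.png",im[:,:,::-1]); np.savez("w8.npz",**c)
```

```text
t 10.9 q [ 0.601  0.283  1.993 -0.     0.863  2.067] 
pos [0.4593 0.3451 0.0276] F [-0.1  0.1 -0.2] M [-0.02 -0.01 -0.06] w 0.996 
X [ 0.105 -0.995 -0.001] Y [-0.995 -0.105 -0.002] Z [ 0.002  0.001 -1.   ]
shift tool [0.0008 0.0014 0.0246] norm 0.025 rows>= 1
turn [1.7000e-03 3.2000e-03 3.1379e+00]
turn [-0.0021  0.0011 -0.0037]
```

View pics/w8.png

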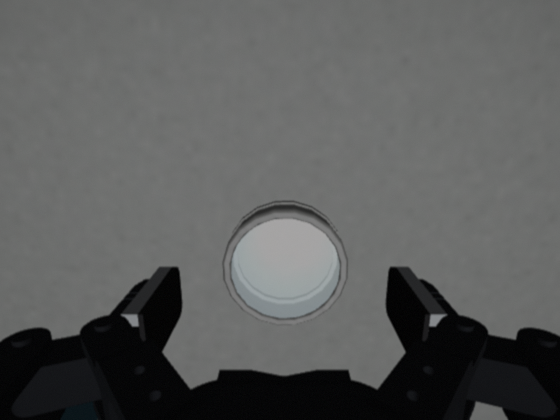

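Run:
```python
from h import *
c=dict(np.load("w8.npz"))
L,Rr,B=ray(c,222.5,267,.019),ray(c,348,267,.019),ray(c,285,324,.019)
print(L,Rr,np.linalg.norm(L-Rr),(L+Rr)/2,B)
# three-point circle: lower-half pixels via gray edge
g=cv2.cvtColor(c["pixels"],cv2.COLOR_RGB2GRAY)
# outer boundary scan radially on lower half from centre
pts=[]
bg=np.median(g[235:320,190:215])
for a in np.radians(np.arange(-5,186,5)):
    for r in np.arange(75,50,-.25):
        u,v=285+r*np.cos(a),264+r*np.sin(a)
        if abs(float(cv2.getRectSubPix(g,(1,1),(u,v))[0,0])-bg)>14: pts.append(ray(c,u,v,.019)[:2]); break
pts=np.array(pts)*1000
A=np.c_[2*pts,np.ones(len(pts))]; s=np.linalg.lstsq(A,(pts**2).sum(1),rcond=None)[0]; rad=np.sqrt(s[2]+s[0]**2+s[1]**2)
print("fit",s[:2],rad,len(pts),np.abs(np.hypot(*(pts-s[:2]).T)-rad).max(), bg)
```

```text
[0.45555556 0.37355822 0.019     ] [0.46185527 0.31458326 0.019     ] 0.059310479299439695 [0.45870541 0.34407074 0.019     ] [0.42800897 0.3408842  0.019     ]
fit [460.24427031 344.95402034] 29.713172738182852 39 2.0478387404784115 113.0
```

>>> arm_command([
  {"xyz":[0.0008,0.0012,0.008],"delta_rot":[0,0,0],"gripper":0.085},
  {"xyz":[0,0,0.008],"delta_rot":[0,0,0],"gripper":0.085},
  {"xyz":[0,0,0.004],"delta_rot":[0,0,0],"gripper":0.085},
  {"xyz":[0,0,0.002],"delta_rot":[0,0,0],"gripper":0.085},
  {"xyz":[0,0,0],"delta_rot":[0,0,0],"gripper":0.085},
  {"xyz":[0,0,0],"delta_rot":[0,0,0],"gripper":0.085},
  {"xyz":[0,0,0],"delta_rot":[0,0,0],"gripper":0.085},
])

```text
time: 11.65
tool_pos: [0.4575, 0.3438, 0.0045]
tcp_rot: [-2.334, 2.102, -0.0]
wrist_force: [0.3, 0.2, 0.4]
width: 0.997
```

Run:
```python
from h import *
goto([.458,.3442,.003],.1085+np.pi/2)
c=read_camera("wrist"); im=c["pixels"];cv2.imwrite("pics/w9.png",im[:,:,::-1]); np.savez("w9.npz",**c)
```

```text
t 11.65 q [0.601 0.314 2.006 0.    0.821 2.067] 
pos [0.4575 0.3438 0.0045] F [0.3 0.2 0.4] M [ 0.02 -0.01 -0.04] w 0.997 
X [ 0.105 -0.995 -0.   ] Y [-0.995 -0.105 -0.   ] Z [ 0.  0. -1.]
shift tool [-0.0004 -0.0005  0.0015] norm 0.002 rows>= 1
turn [4.0000e-04 7.0000e-04 3.1379e+00]
turn [-0.0004  0.0002 -0.0037]
```

View pics/w9.png

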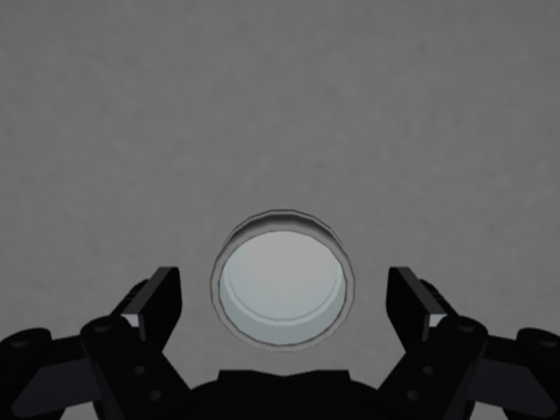

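The bezel is centred between the jaws: ring spans columns 210–355, fingers 180–388. I'll check the fingertip height from depth before closing.

Run:
```python
from h import *
c=dict(np.load("w9.npz"));P=cloud(c)
for u,v in ((168,272),(172,285),(176,300),(160,275),(398,272),(394,285),(391,300),(410,280),(282,345)): print(u,v,P[v,u].round(4))
s,Rm=state()
q=P[260:330,150:182].reshape(-1,3); print(np.percentile(q[q[:,2]>.006,2],[0,1,3,10,50]))
q=P[260:330,386:418].reshape(-1,3); print(np.percentile(q[q[:,2]>.006,2],[0,1,3,10,50]))
```

```text
168 272 [0.4647 0.3881 0.027 ]
172 285 [0.4587 0.3869 0.0258]
176 300 [0.4515 0.3856 0.0244]
160 275 [0.4647 0.3901 0.0299]
398 272 [0.4734 0.3015 0.026 ]
394 285 [0.4677 0.3018 0.0256]
391 300 [0.4606 0.3013 0.0246]
410 280 [0.4743 0.2998 0.0339]
282 345 [0.4307 0.3414 0.0182]
t 11.7 q [0.601 0.313 2.006 0.    0.821 2.067] 
pos [0.4575 0.3438 0.0046] F [ 0.3  0.1 -0.3] M [ 0.02  0.04 -0.02] w 0.992 
X [ 0.105 -0.995 -0.   ] Y [-0.995 -0.105 -0.001] Z [ 0.  0. -1.]
[0.0168326  0.01801933 0.01913691 0.02216173 0.03310111]
[0.017016   0.01778647 0.01905017 0.02212037 0.03298346]
```

Tips are at 17 mm, which confirms the 13 mm set-back when open. I'll narrow the jaws to 67 mm short of contact, then measure the tips again.

>>> arm_command([
  {"xyz":[0,0,0],"delta_rot":[0,0,0],"gripper":0.067},
  {"xyz":[0,0,0],"delta_rot":[0,0,0],"gripper":0.067},
  {"xyz":[0,0,0],"delta_rot":[0,0,0],"gripper":0.067},
  {"xyz":[0,0,0],"delta_rot":[0,0,0],"gripper":0.067},
])

```text
time: 12.1
tool_pos: [0.4573, 0.3436, 0.0044]
tcp_rot: [-2.335, 2.102, -0.0]
wrist_force: [0.6, -0.4, -0.2]
width: 0.784
```

Run:
```python
from h import *
c=read_camera("wrist"); im=c["pixels"];cv2.imwrite("pics/w10.png",im[:,:,::-1]);P=cloud(c)
s,Rm=state()
t=(P-s["tool_pos"])@Rm
for sg in (-1,1):
    m=(sg*t[...,0]>.0325)&(sg*t[...,0]<.045)&(abs(t[...,1])<.015)&(P[...,2]>.006)&(P[...,2]<.06)
    print(sg,m.sum(),np.percentile(P[m][:,2],[0,1,3,10]), np.percentile(sg*t[m][:,0],[1,5,50]))
```

```text
t 12.15 q [ 0.601  0.314  2.007 -0.     0.821  2.067] 
pos [0.4573 0.3436 0.0043] F [-0.  -0.7 -0. ] M [ 0.05 -0.07 -0.01] w 0.787 
X [ 0.105 -0.995 -0.   ] Y [-0.995 -0.105 -0.   ] Z [ 0.  0. -1.]
-1 3328 [0.01013547 0.01222849 0.01474518 0.01937745] [0.03297265 0.03311675 0.03441815]
1 3285 [0.01066529 0.01246095 0.01469154 0.01934822] [0.03334646 0.03347733 0.03462735]
```

View pics/w10.png

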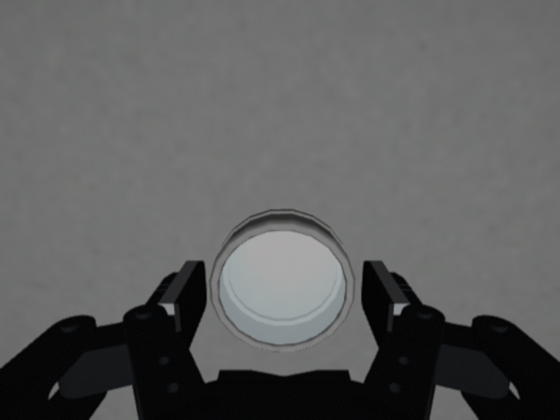

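>>> arm_command([
  {"xyz":[0,0,0.003],"delta_rot":[0,0,0],"gripper":0.067},
  {"xyz":[0,0,0.003],"delta_rot":[0,0,0],"gripper":0.067},
  {"xyz":[0,0,0],"delta_rot":[0,0,0],"gripper":0.067},
  {"xyz":[0,0,0],"delta_rot":[0,0,0],"gripper":0.06},
  {"xyz":[0,0,0],"delta_rot":[0,0,0],"gripper":0.054},
  {"xyz":[0,0,0],"delta_rot":[0,0,0],"gripper":0.05},
  {"xyz":[0,0,0],"delta_rot":[0,0,0],"gripper":0.05},
  {"xyz":[0,0,0],"delta_rot":[0,0,0],"gripper":0.05},
  {"xyz":[0,0,0],"delta_rot":[0,0,0],"gripper":0.05},
], force=70)

```text
time: 13.05
tool_pos: [0.4575, 0.3437, -0.0014]
tcp_rot: [-2.334, 2.102, -0.0]
wrist_force: [-0.9, -0.3, 4.0]
width: 0.675
```

Run:
```python
from h import *
state()
c=read_camera("wrist"); im=c["pixels"];cv2.imwrite("pics/w11.png",im[:,:,::-1]);np.savez("w11.npz",**c)
```

```text
t 13.05 q [0.601 0.322 2.009 0.    0.81  2.067] 
pos [ 0.4575  0.3437 -0.0014] F [-0.9 -0.3  4. ] M [-0.16  0.08 -0.02] w 0.675 
X [ 0.105 -0.995 -0.   ] Y [-0.995 -0.105 -0.   ] Z [ 0.  0. -1.]
```

View pics/w11.png

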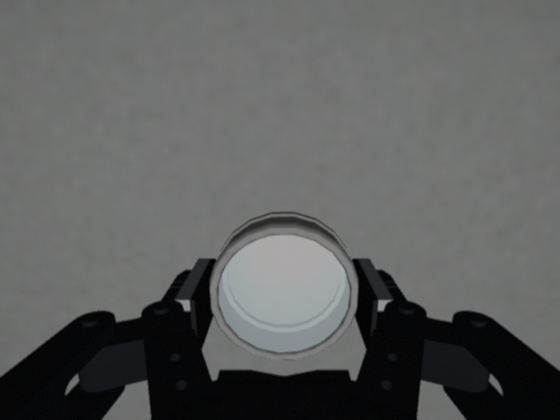

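The jaws hold the bezel evenly (reading 57.6 mm against the real 60, the same roughly 2 mm flex as before). Next I measure the bezel's offset from the tool centre.

```bash
cat >> h.py <<'E'
def rimfit(c,z,u0=286,v0=292,lo=25,hi=155,R0=30.0,vis=None):
    """lower rim edge of the bezel's top -> centre in world mm (radius fixed by least squares)"""
    g=cv2.GaussianBlur(cv2.cvtColor(c["pixels"],cv2.COLOR_RGB2GRAY),(3,3),0).astype(float); pts=[];px=[]
    for a in np.radians(np.arange(lo,hi,4)):
        rr=np.arange(50,85,.5); pr=np.array([cv2.getRectSubPix(g.astype(np.float32),(1,1),(float(u0+r*np.cos(a)),float(v0+r*np.sin(a))))[0,0] for r in rr])
        d=np.abs(np.gradient(pr)); i=np.where(d>3)[0]
        if len(i)==0: continue
        r=rr[i[-1]]; px.append((u0+r*np.cos(a),v0+r*np.sin(a))); pts.append(ray(c,*px[-1],z)[:2]*1000)
    pts=np.array(pts)
    from scipy.optimize import least_squares
    s=least_squares(lambda q:np.hypot(*(pts-q).T)-R0,pts.mean(0)+[20,0],loss="soft_l1",f_scale=.5)
    return s.x,np.abs(s.fun),px
E
python3 - <<'E'
from h import *
c=dict(np.load("w11.npz"))
x,r,px=rimfit(c,.019); print(x,r.round(1))
im=c["pixels"][:,:,::-1].copy()
for p in px: cv2.circle(im,(int(round(p[0])),int(round(p[1]))),1,(0,0,255),-1)
cv2.imwrite("pics/w11f.png",cv2.resize(im[200:380,190:380],None,fx=3,fy=3))
s,Rm=state(); print("tool offset",Rm.T@(np.r_[x/1000,.019]-s["tool_pos"]))
E
```

```text
[451.36564055 340.51562475] [0.8 0.2 6.3 6.5 6.9 6.9 9.2 9.3 8.  9.6 0.3 0.4 0.5 0.4 0.5 0.9 1.  1.1
 1.2 1.3 1.4 1.4 1.5 7.2 5.4 6.5 6.1 3.9 3.2 2.9 2.4 1.7 0.2]
t 13.1 q [ 0.601  0.322  2.009 -0.     0.81   2.067] 
pos [ 0.4575  0.3438 -0.0014] F [-0.4  0.1  4.7] M [-0.19  0.04 -0.01] w 0.68 
X [ 0.105 -0.995 -0.   ] Y [-0.995 -0.105 -0.001] Z [ 0.  0. -1.]
tool offset [ 0.00257035  0.00644538 -0.02035582]
```

View pics/w11f.png

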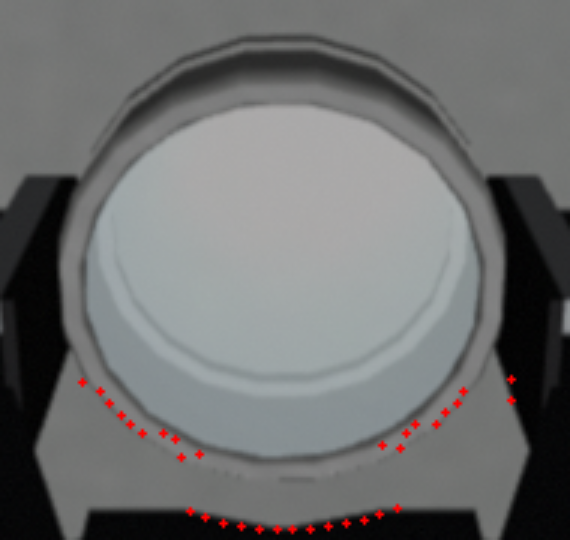

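Run:
```python
from h import *
c=dict(np.load("w11.npz")); s,Rm=state()
for z in (.017,.019):
    p=[ray(c,*q,z) for q in ((218.3,290),(351.7,290),(285,354),(285,234))]
    print(z,np.linalg.norm(p[0]-p[1]),np.linalg.norm(p[2]-p[3]),[ (Rm.T@(x-s["tool_pos"])).round(4)[:2] for x in p], (Rm.T@((p[2]+p[3])/2-s["tool_pos"])).round(4)[:2])
```

```text
t 13.1 q [ 0.601  0.322  2.009 -0.     0.81   2.067] 
pos [ 0.4575  0.3438 -0.0014] F [-0.4  0.1  4.7] M [-0.19  0.04 -0.01] w 0.68 
X [ 0.105 -0.995 -0.   ] Y [-0.995 -0.105 -0.001] Z [ 0.  0. -1.]
0.017 0.052843110937338664 0.05340656228957815 [array([-0.0257, -0.002 ]), array([ 0.0272, -0.0021]), array([0.0008, 0.0279]), array([ 0.0007, -0.0256])] [0.0008 0.0011]
0.019 0.05199023001644845 0.05254458733732508 [array([-0.0252, -0.0031]), array([ 0.0268, -0.0032]), array([0.0008, 0.0263]), array([ 0.0007, -0.0263])] [ 0.0008 -0.    ]
```

The offset is about (0.8, 0.0) mm, so the bezel is centred in the grasp within a millimetre. Gently lifting.

>>> arm_command([
  {"xyz":[0,0,-0.005],"delta_rot":[0,0,0],"gripper":0.05},
  {"xyz":[0,0,-0.01],"delta_rot":[0,0,0],"gripper":0.05},
  {"xyz":[0,0,-0.02],"delta_rot":[0,0,0],"gripper":0.05},
  {"xyz":[0,0,-0.03],"delta_rot":[0,0,0],"gripper":0.05},
  {"xyz":[0,0,-0.04],"delta_rot":[0,0,0],"gripper":0.05},
  {"xyz":[0,0,-0.04],"delta_rot":[0,0,0],"gripper":0.05},
  {"xyz":[0,0,-0.04],"delta_rot":[0,0,0],"gripper":0.05},
  {"xyz":[0,0,-0.03],"delta_rot":[0,0,0],"gripper":0.05},
  {"xyz":[0,0,-0.02],"delta_rot":[0,0,0],"gripper":0.05},
  {"xyz":[0,0,0],"delta_rot":[0,0,0],"gripper":0.05},
  {"xyz":[0,0,0],"delta_rot":[0,0,0],"gripper":0.05},
], force=90)

```text
time: 14.2
tool_pos: [0.4571, 0.3434, 0.2332]
tcp_rot: [-2.335, 2.102, -0.0]
wrist_force: [0.1, 0.3, -1.1]
width: 0.668
```

Run:
```python
from h import *
c=read_camera("wrist"); im=c["pixels"];cv2.imwrite("pics/w12.png",im[:,:,::-1]);np.savez("w12.npz",**c)
goto([.42,0,.235]);
```

```text
t 14.25 q [0.601 0.069 1.828 0.    1.246 2.067] 
pos [0.4565 0.343  0.2318] F [ 0.6 -0.1 -0.8] M [-0.05 -0.04 -0.03] w 0.673 
X [ 0.105 -0.995  0.001] Y [-0.995 -0.105  0.002] Z [-0.002 -0.001 -1.   ]
shift tool [ 0.3373  0.0721 -0.0027] norm 0.345 rows>= 7
```

View pics/w12.png

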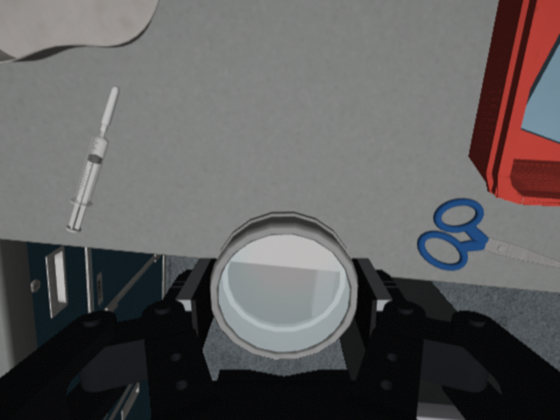

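The bezel is held level, at the same place in the image as before the lift. Moving back in front of the basket.

>>> arm_command([
  {"xyz":[0.02,0.0072,-0.001],"delta_rot":[0,0,0],"gripper":0.05},
  {"xyz":[0.035,0.0072,-0.001],"delta_rot":[0,0,0],"gripper":0.05},
  {"xyz":[0.035,0.0072,-0.001],"delta_rot":[0,0,0],"gripper":0.05},
  {"xyz":[0.035,0.0072,0],"delta_rot":[0,0,0],"gripper":0.05},
  {"xyz":[0.035,0.0072,0],"delta_rot":[0,0,0],"gripper":0.05},
  {"xyz":[0.035,0.0072,0],"delta_rot":[0,0,0],"gripper":0.05},
  {"xyz":[0.035,0.0072,0],"delta_rot":[0,0,0],"gripper":0.05},
  {"xyz":[0.035,0.0072,0],"delta_rot":[0,0,0],"gripper":0.05},
  {"xyz":[0.035,0.0072,0],"delta_rot":[0,0,0],"gripper":0.05},
  {"xyz":[0.037,0.0072,0],"delta_rot":[0,0,0],"gripper":0.05},
])

```text
time: 15.25
tool_pos: [0.4191, -0.0002, 0.2339]
tcp_rot: [2.333, -2.1, -0.005]
wrist_force: [1.0, -0.9, 0.3]
width: 0.674
```

>>> arm_command([
  {"xyz":[0.037,0.004,0],"delta_rot":[0,0,0],"gripper":0.05},
  {"xyz":[0.037,0.004,0],"delta_rot":[0,0,0],"gripper":0.05},
  {"xyz":[0.037,0.004,0],"delta_rot":[0,0,0],"gripper":0.05},
  {"xyz":[0.037,0.004,0],"delta_rot":[0,0,0],"gripper":0.05},
  {"xyz":[0.037,0.004,0],"delta_rot":[0,0,0],"gripper":0.05},
  {"xyz":[0.037,0.004,0],"delta_rot":[0,0,0],"gripper":0.05},
  {"xyz":[0.037,0.004,0],"delta_rot":[0,0,0],"gripper":0.05},
  {"xyz":[0.037,0.004,0],"delta_rot":[0,0,0],"gripper":0.05},
  {"xyz":[0.037,0.004,0],"delta_rot":[0,0,0],"gripper":0.05},
  {"xyz":[0.032,0.003,0],"delta_rot":[0,0,0],"gripper":0.05},
  {"xyz":[0.013,0.001,0],"delta_rot":[0,0,0],"gripper":0.05},
])

```text
time: 16.35
tool_pos: [0.4193, -0.3809, 0.2334]
tcp_rot: [2.332, -2.104, -0.006]
wrist_force: [-1.0, 0.0, -0.7]
width: 0.671
```

>>> arm_command([
  {"xyz":[0,0,0],"delta_rot":[0,0,0],"gripper":0.05},
  {"xyz":[0,0,0],"delta_rot":[0,0,0],"gripper":0.05},
  {"xyz":[0,0,0],"delta_rot":[0,0,0],"gripper":0.05},
  {"xyz":[0,0,0],"delta_rot":[0,0,0],"gripper":0.05},
])

```text
time: 16.75
tool_pos: [0.4208, -0.3779, 0.2363]
tcp_rot: [-2.336, 2.1, 0.0]
wrist_force: [-0.7, 0.3, -0.7]
width: 0.675
```

Run:
```python
from h import *
c=read_camera("wrist"); im=c["pixels"];cv2.imwrite("pics/w13.png",im[:,:,::-1]);np.savez("w13.npz",**c)
goto([.457,-.3836,.12],.1085+np.pi/2);
```

```text
t 16.8 q [-0.776  0.055  1.835  0.     1.252  0.689] 
pos [ 0.4209 -0.3781  0.2364] F [-0.4  0.9  0.2] M [-0.04 -0.01  0.08] w 0.668 
X [ 0.106 -0.994 -0.   ] Y [-0.994 -0.106 -0.   ] Z [ 0.  0. -1.]
shift tool [ 0.0093 -0.0353  0.1164] norm 0.122 rows>= 3
turn [0.0000e+00 3.0000e-04 3.1393e+00]
turn [-0.0002  0.     -0.0023]
```

View pics/w13.png

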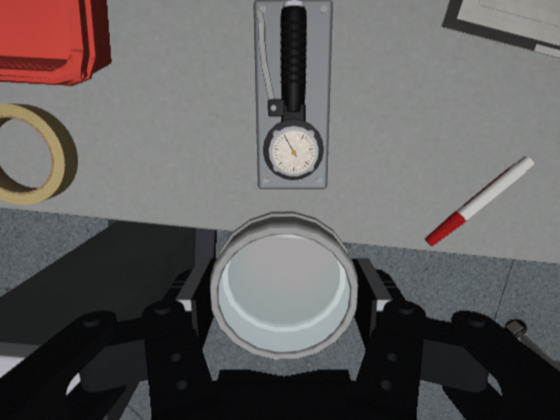

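The dial is clear at (293,151), with the held bezel below at (285,290). The trigger is out, and the marker and tape are undisturbed.

Run:
```python
from h import *
c=dict(np.load("w13.npz")); im=c["pixels"]; s,Rm=state()
def ell(m,z,n):
    cs,_=cv2.findContours(m,cv2.RETR_EXTERNAL,cv2.CHAIN_APPROX_NONE);k=max(cs,key=cv2.contourArea);e=cv2.fitEllipse(cv2.convexHull(k))
    u,v=e[0]; p=ray(c,u,v,z); print(n,np.round(e[0],1),np.round(e[1],1),z,p.round(4),"d",np.linalg.norm(ray(c,u-e[1][0]/2,v,z)-ray(c,u+e[1][0]/2,v,z)).round(4))
box=np.zeros(im.shape[:2],np.uint8); box[112:190,255:330]=1
g=im.min(2)
w=((im[...,0].astype(int)-im[...,2]>8)&(g>140)).astype(np.uint8)*box
ell(w,.050,"face warm")
ell((g>145).astype(np.uint8)*box,.05,"bright")
P=cloud(c); 
y,x=np.where(w>0); print("face z",np.median(P[y,x,2]))
# dark case + rim: everything not plate: fill
d=((im.max(2)<75)|(g>145)).astype(np.uint8); b2=np.zeros_like(box); b2[128:190,262:326]=1
ell(d*b2,.034,"case")
cv2.imwrite("pics/w13c.png",cv2.resize(im[105:195,250:335,::-1],None,fx=6,fy=6,interpolation=cv2.INTER_CUBIC))
```

```text
t 16.8 q [-0.776  0.055  1.835  0.     1.252  0.689] 
pos [ 0.4209 -0.3781  0.2364] F [-0.4  0.9  0.2] M [-0.04 -0.01  0.08] w 0.668 
X [ 0.106 -0.994 -0.   ] Y [-0.994 -0.106 -0.   ] Z [ 0.  0. -1.]
face warm [293.3 151.5] [41.5 42.1] 0.05 [ 0.4554 -0.3835  0.05  ] d 0.0389
bright [293.1 150.7] [49.2 49.6] 0.05 [ 0.4561 -0.3832  0.05  ] d 0.046
face z 0.04997968200524776
case [292.8 149.1] [59.5 60.2] 0.034 [ 0.456  -0.3833  0.034 ] d 0.0583
```

View pics/w13c.png

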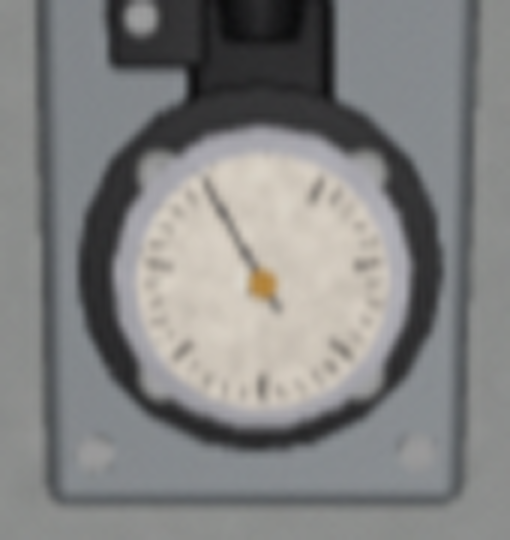

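Dial centre from three features (face, rim, case) agrees within 1 mm: about (0.456, -0.3834). I'll move above it.

Run:
```python
from h import *
goto([.4558,-.3833,.080],.1085+np.pi/2)
```

```text
t 16.8 q [-0.776  0.055  1.835  0.     1.252  0.689] 
pos [ 0.4209 -0.3781  0.2364] F [-0.4  0.9  0.2] M [-0.04 -0.01  0.08] w 0.668 
X [ 0.106 -0.994 -0.   ] Y [-0.994 -0.106 -0.   ] Z [ 0.  0. -1.]
shift tool [ 0.0089 -0.0341  0.1564] norm 0.16 rows>= 4
turn [0.0000e+00 3.0000e-04 3.1393e+00]
turn [-0.0002  0.     -0.0023]
```

>>> arm_command([
  {"xyz":[0.0045,-0.017,0.01],"delta_rot":[0,0,0],"gripper":0.05},
  {"xyz":[0.0044,-0.0171,0.02],"delta_rot":[0,0,0],"gripper":0.05},
  {"xyz":[0,0,0.025],"delta_rot":[0,0,0],"gripper":0.05},
  {"xyz":[0,0,0.025],"delta_rot":[0,0,0],"gripper":0.05},
  {"xyz":[0,0,0.025],"delta_rot":[0,0,0],"gripper":0.05},
  {"xyz":[0,0,0.025],"delta_rot":[0,0,0],"gripper":0.05},
  {"xyz":[0,0,0.015],"delta_rot":[0,0,0],"gripper":0.05},
  {"xyz":[0,0,0.009],"delta_rot":[0,0,0],"gripper":0.05},
  {"xyz":[0,0,0],"delta_rot":[0,0,0],"gripper":0.05},
  {"xyz":[0,0,0],"delta_rot":[0,0,0],"gripper":0.05},
  {"xyz":[0,0,0],"delta_rot":[0,0,0],"gripper":0.05},
  {"xyz":[0,0,0],"delta_rot":[0,0,0],"gripper":0.05},
], force=110)

```text
time: 18.0
tool_pos: [0.4563, -0.3852, 0.0837]
tcp_rot: [2.335, -2.102, 0.004]
wrist_force: [0.3, -0.6, -0.3]
width: 0.666
```

Run:
```python
from h import *
goto([.4558,-.3833,.054],.1085+np.pi/2)
c=read_camera("wrist"); im=c["pixels"];cv2.imwrite("pics/w14.png",im[:,:,::-1]);np.savez("w14.npz",**c)
```

```text
t 18.0 q [-0.743  0.249  1.912  0.     0.978  0.723] 
pos [ 0.4563 -0.3852  0.0837] F [ 0.3 -0.6 -0.3] M [-0.01  0.01 -0.03] w 0.666 
X [ 0.105 -0.995  0.002] Y [-0.995 -0.105 -0.002] Z [ 0.002 -0.002 -1.   ]
shift tool [-0.002   0.0003  0.0297] norm 0.03 rows>= 1
turn [-2.8000e-03  2.5000e-03  3.1378e+00]
turn [-0.0016 -0.0018 -0.0037]
```

View pics/w14.png

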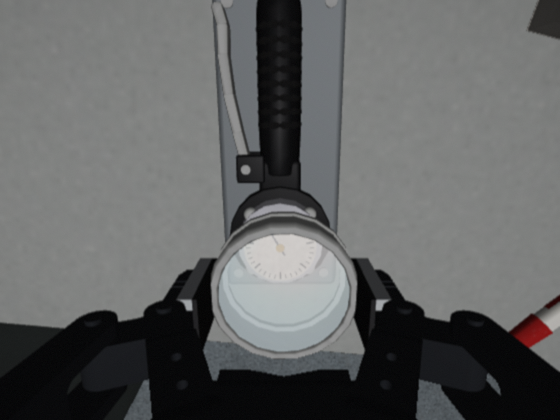

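The dial is visible through the lens at (280,258), with the bezel centre at column 284. The small sideways correction (-2 mm in tool x) agrees, so I'll apply it and descend to just above the rim.

>>> arm_command([
  {"xyz":[-0.001,0,0.006],"delta_rot":[0,0,0],"gripper":0.05},
  {"xyz":[-0.0008,0,0.008],"delta_rot":[0,0,0],"gripper":0.05},
  {"xyz":[0,0,0.008],"delta_rot":[0,0,0],"gripper":0.05},
  {"xyz":[0,0,0.006],"delta_rot":[0,0,0],"gripper":0.05},
  {"xyz":[0,0,0.001],"delta_rot":[0,0,0],"gripper":0.05},
  {"xyz":[0,0,0],"delta_rot":[0,0,0],"gripper":0.05},
  {"xyz":[0,0,0],"delta_rot":[0,0,0],"gripper":0.05},
  {"xyz":[0,0,0],"delta_rot":[0,0,0],"gripper":0.05},
])

```text
time: 18.85
tool_pos: [0.4556, -0.383, 0.0537]
tcp_rot: [2.335, -2.102, 0.001]
wrist_force: [-0.1, 0.2, 0.9]
width: 0.664
```

Run:
```python
from h import *
goto([.4558,-.3833,.054],.1085+np.pi/2)
c=read_camera("wrist"); im=c["pixels"];cv2.imwrite("pics/w15.png",im[:,:,::-1]);np.savez("w15.npz",**c)
```

```text
t 18.85 q [-0.741  0.283  1.933 -0.     0.924  0.725] 
pos [ 0.4556 -0.383   0.0537] F [-0.1  0.2  0.9] M [-0.02  0.   -0.03] w 0.664 
X [ 0.105 -0.995  0.001] Y [-0.995 -0.105 -0.001] Z [ 0.001 -0.001 -1.   ]
shift tool [ 0.0003 -0.0001 -0.0003] norm 0.0 rows>= 1
turn [-1.0000e-03  9.0000e-04  3.1379e+00]
turn [-0.0006 -0.0006 -0.0037]
```

View pics/w15.png

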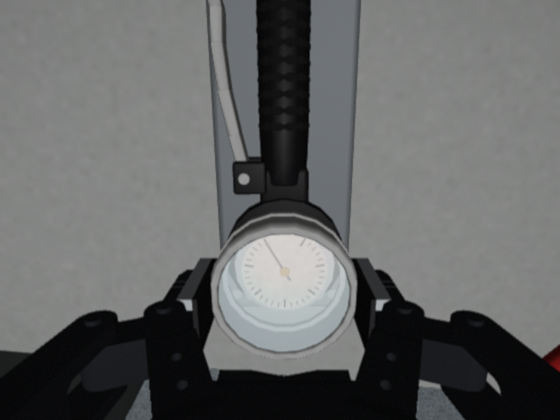

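Run:
```python
from h import *
c=dict(np.load("w15.npz")); s,Rm=state()
f=lambda u,v,z:(Rm.T@(ray(c,u,v,z)-s["tool_pos"])).round(4)
g=c["pixels"].astype(int); 
m=((g[...,0]-g[...,2]>35)&(g.min(2)>60)); m[:255]=0;m[290:]=0;m[:,265:]=m[:,265:]; m[:,:265]=0;m[:,305:]=0
y,x=np.where(m); print(len(x),x.mean(),y.mean())
print("pivot",f(x.mean(),y.mean(),.051) if len(x) else f(285,272,.05), f(285,272,.05))
print("lens", f(218.3,290,s["tool_pos"][2]+.0204),f(352,290,s["tool_pos"][2]+.0204),f(285,234,s["tool_pos"][2]+.0204),f(285,354,s["tool_pos"][2]+.0204))
```

```text
t 18.9 q [-0.741  0.283  1.933 -0.     0.924  0.725] 
pos [ 0.4556 -0.383   0.0537] F [-0.7  0.7 -1. ] M [0.07 0.   0.03] w 0.666 
X [ 0.105 -0.995  0.001] Y [-0.995 -0.105 -0.001] Z [ 0.001 -0.001 -1.   ]
0 nan nan
pivot [0.0009 0.0009 0.0037] [0.0009 0.0009 0.0037]
lens [-0.0252 -0.0032 -0.0204] [ 0.0269 -0.0032 -0.0204] [ 0.0007 -0.0263 -0.0204] [ 0.0009  0.0262 -0.0204]<stdin>:6: RuntimeWarning: Mean of empty slice.
  ret = ret.dtype.type(ret / rcount)
```

Lens centre (0.8, 0.0) against dial pivot (0.9, 0.9) mm: concentric to under 1 mm. I'll go on down over the rim to just above the catches.

>>> arm_command([
  {"xyz":[0,0.0006,0.002],"delta_rot":[0,0,0],"gripper":0.05},
  {"xyz":[0,0,0.002],"delta_rot":[0,0,0],"gripper":0.05},
  {"xyz":[0,0,0.002],"delta_rot":[0,0,0],"gripper":0.05},
  {"xyz":[0,0,0.002],"delta_rot":[0,0,0],"gripper":0.05},
  {"xyz":[0,0,0.001],"delta_rot":[0,0,0],"gripper":0.05},
  {"xyz":[0,0,0],"delta_rot":[0,0,0],"gripper":0.05},
  {"xyz":[0,0,0],"delta_rot":[0,0,0],"gripper":0.05},
])

```text
time: 19.6
tool_pos: [0.4547, -0.3828, 0.0442]
tcp_rot: [-2.335, 2.102, 0.0]
wrist_force: [0.1, -0.2, -0.5]
width: 0.669
```

Run:
```python
from h import *
state()
```

```text
t 19.6 q [-0.742  0.295  1.94   0.     0.907  0.724] 
pos [ 0.4547 -0.3828  0.0442] F [ 0.1 -0.2 -0.5] M [ 0.02  0.   -0.03] w 0.669 
X [ 0.105 -0.995 -0.   ] Y [-0.995 -0.105  0.   ] Z [-0.  0. -1.]
```

Over the rim with no contact force. Pressing on now in 1 mm steps.

>>> arm_command([
  {"xyz":[0,0,0.001],"delta_rot":[0,0,0],"gripper":0.05},
  {"xyz":[0,0,0.001],"delta_rot":[0,0,0],"gripper":0.05},
  {"xyz":[0,0,0.001],"delta_rot":[0,0,0],"gripper":0.05},
  {"xyz":[0,0,0.001],"delta_rot":[0,0,0],"gripper":0.05},
  {"xyz":[0,0,0],"delta_rot":[0,0,0],"gripper":0.05},
  {"xyz":[0,0,0],"delta_rot":[0,0,0],"gripper":0.05},
])

```text
time: 20.2
tool_pos: [0.4556, -0.3836, 0.0417]
tcp_rot: [-2.335, 2.102, -0.004]
wrist_force: [0.3, 1.1, 6.1]
width: 0.664
```

>>> arm_command([
  {"xyz":[0,0,0.001],"delta_rot":[0,0,0],"gripper":0.05},
  {"xyz":[0,0,0.001],"delta_rot":[0,0,0],"gripper":0.05},
  {"xyz":[0,0,0],"delta_rot":[0,0,0],"gripper":0.05},
  {"xyz":[0,0,0],"delta_rot":[0,0,0],"gripper":0.05},
])

```text
time: 20.6
tool_pos: [0.4562, -0.3839, 0.0409]
tcp_rot: [-2.335, 2.102, -0.005]
wrist_force: [-2.2, 1.6, 10.3]
width: 0.665
```

Run:
```python
from h import *
state()
```

```text
t 20.6 q [-0.741  0.3    1.94   0.     0.898  0.724] 
pos [ 0.4562 -0.3839  0.0409] F [-2.2  1.6 10.3] M [ 0.33  0.25 -0.02] w 0.665 
X [ 0.105 -0.995  0.002] Y [-0.995 -0.105 -0.002] Z [ 0.003 -0.002 -1.   ]
```

Catch contact is as expected: 10 N with the TCP at 41 mm and small side forces. Pressing on.

>>> arm_command([
  {"xyz":[0,0,0.001],"delta_rot":[0,0,0],"gripper":0.05},
  {"xyz":[0,0,0.001],"delta_rot":[0,0,0],"gripper":0.05},
  {"xyz":[0,0,0],"delta_rot":[0,0,0],"gripper":0.05},
  {"xyz":[0,0,0],"delta_rot":[0,0,0],"gripper":0.05},
])

```text
time: 21.0
tool_pos: [0.4555, -0.3832, 0.036]
tcp_rot: [-2.334, 2.102, -0.003]
wrist_force: [3.2, -2.7, -6.5]
width: 0.666
```

>>> arm_command([
  {"xyz":[0,0,0.001],"delta_rot":[0,0,0],"gripper":0.05},
  {"xyz":[0,0,0.001],"delta_rot":[0,0,0],"gripper":0.05},
  {"xyz":[0,0,0],"delta_rot":[0,0,0],"gripper":0.05},
  {"xyz":[0,0,0],"delta_rot":[0,0,0],"gripper":0.05},
])

```text
time: 21.4
tool_pos: [0.4545, -0.3827, 0.0339]
tcp_rot: [2.335, -2.102, -0.001]
wrist_force: [3.5, -2.1, -5.0]
width: 0.663
```

>>> arm_command([
  {"xyz":[0,0,0.001],"delta_rot":[0,0,0],"gripper":0.05},
  {"xyz":[0,0,0.001],"delta_rot":[0,0,0],"gripper":0.05},
  {"xyz":[0,0,0],"delta_rot":[0,0,0],"gripper":0.05},
  {"xyz":[0,0,0],"delta_rot":[0,0,0],"gripper":0.05},
])

```text
time: 21.8
tool_pos: [0.4547, -0.3829, 0.033]
tcp_rot: [2.335, -2.102, 0.0]
wrist_force: [-0.4, 0.8, 5.2]
width: 0.666
```

Run:
```python
from h import *
state()
```

```text
t 21.8 q [-0.742  0.309  1.945 -0.     0.887  0.724] 
pos [ 0.4547 -0.3829  0.033 ] F [-0.4  0.8  5.2] M [ 0.03  0.12 -0.01] w 0.666 
X [ 0.105 -0.995  0.   ] Y [-0.995 -0.105  0.   ] Z [-0. -0. -1.]
```

It snapped: the push dropped to -6 N, and the bezel now bears at TCP 33 mm against 32.6 expected for home. Pressing firmly.

>>> arm_command([
  {"xyz":[0,0,0.001],"delta_rot":[0,0,0],"gripper":0.05},
  {"xyz":[0,0,0.001],"delta_rot":[0,0,0],"gripper":0.05},
  {"xyz":[0,0,0.001],"delta_rot":[0,0,0],"gripper":0.05},
  {"xyz":[0,0,0],"delta_rot":[0,0,0],"gripper":0.05},
  {"xyz":[0,0,0],"delta_rot":[0,0,0],"gripper":0.05},
  {"xyz":[0,0,0],"delta_rot":[0,0,0],"gripper":0.05},
])

```text
time: 22.4
tool_pos: [0.4548, -0.3829, 0.0329]
tcp_rot: [2.335, -2.102, -0.0]
wrist_force: [-6.7, 5.5, 22.8]
width: 0.67
```

Run:
```python
from h import *
state()
c=read_camera("wrist"); im=c["pixels"];cv2.imwrite("pics/w16.png",im[:,:,::-1]);np.savez("w16.npz",**c)
```

```text
t 22.4 q [-0.742  0.31   1.945 -0.     0.887  0.724] 
pos [ 0.4548 -0.3829  0.0329] F [-6.7  5.5 22.8] M [0.89 1.03 0.01] w 0.67 
X [ 0.105 -0.994  0.   ] Y [-0.994 -0.105  0.   ] Z [-0. -0. -1.]
```

View pics/w16.png

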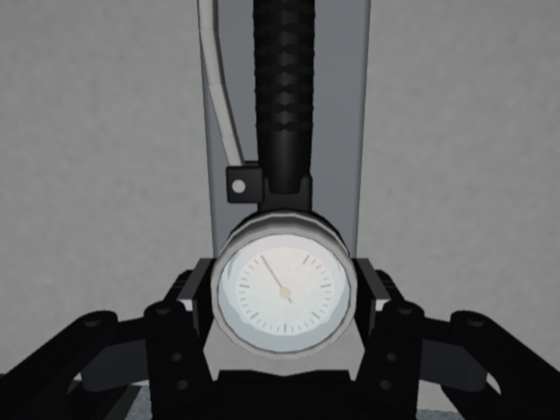

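>>> arm_command([
  {"xyz":[0,0,0.001],"delta_rot":[0,0,0],"gripper":0.05},
  {"xyz":[0,0,0],"delta_rot":[0,0,0],"gripper":0.05},
  {"xyz":[0,0,0],"delta_rot":[0,0,0],"gripper":0.05},
  {"xyz":[0,0,0],"delta_rot":[0,0,0],"gripper":0.05},
  {"xyz":[0,0,0],"delta_rot":[0,0,0],"gripper":0.05},
  {"xyz":[0,0,0],"delta_rot":[0,0,0],"gripper":0.05},
  {"xyz":[0,0,0],"delta_rot":[0,0,0],"gripper":0.05},
  {"xyz":[0,0,0],"delta_rot":[0,0,0],"gripper":0.05},
])

```text
time: 23.25
tool_pos: [0.4548, -0.383, 0.0329]
tcp_rot: [2.335, -2.102, -0.001]
wrist_force: [-8.5, 8.5, 28.9]
width: 0.669
```

Run:
```python
from h import *
state()
c=read_camera("wrist"); P=cloud(c)
ctr=np.array([.4555,-.3833])
d=P[...,:2]-ctr; r=np.hypot(d[...,0],d[...,1]); a=np.degrees(np.arctan2(d[...,1],d[...,0]))
for k in range(-180,180,45):
    m=(r>.0265)&(r<.029)&(a>=k)&(a<k+45)&(P[...,2]>.045)&(P[...,2]<.062); print(k,m.sum(),np.median(P[m][:,2]).round(4) if m.any() else None)
for n in("scene","top"):
    c=read_camera(n); cv2.imwrite(f"pics/{n}2.png",c["pixels"][:,:,::-1])
```

```text
t 23.25 q [-0.742  0.31   1.945 -0.     0.887  0.724] 
pos [ 0.4548 -0.383   0.0329] F [-8.5  8.5 28.9] M [ 1.2   1.45 -0.08] w 0.669 
X [ 0.105 -0.995 -0.   ] Y [-0.995 -0.105  0.   ] Z [-0.  0. -1.]
-180 318 0.0527
-135 339 0.0529
-90 429 0.053
-45 430 0.0525
0 455 0.0526
45 360 0.0529
90 408 0.053
135 334 0.0527
```

View pics/scene2.png

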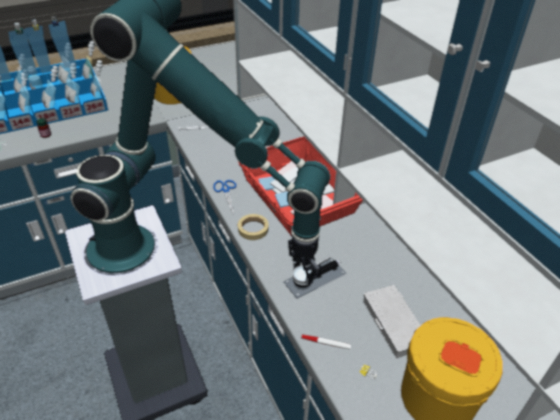

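View pics/top2.png

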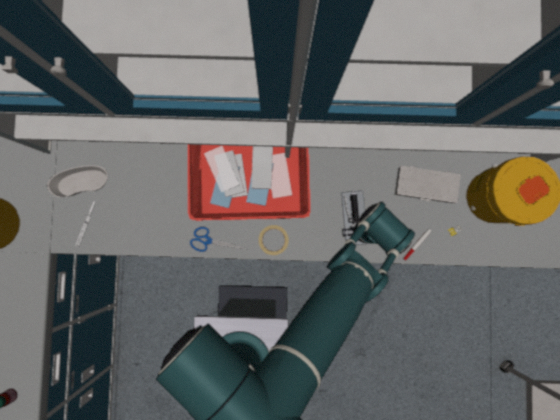

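The rim's top measures 52.5–53.0 mm all round; flush home is 34 + 19 = 53. Scissors (201,240), tape (273,240) and marker (418,245) have not moved. Handing in.

Run:
```python
from h import *
print(bot.finish_job()); state()
```

```text
the job is handed in; nothing more can be done
None
the job is handed in; nothing more can be done
```

I handed the job in at about 23 s of the 70 s allowed. The bezel is snapped on, and the arm is still gripping it and pressing it down.

- **Trigger:** I squeezed it with the jaws around grip and blade until they stalled at a reading of about 30.6 mm, where a full squeeze should leave 33.5 mm. The gripper seems to read 2–3 mm under true: it showed 57 mm on the 60 mm bezel. The wrist picture taken in the squeeze showed the blade against the grip, and later pictures showed it sprung back out.
- **Bezel:** I lifted it without dropping it and set it within 1 mm of centred on the dial. The push rose to about 10 N, then dropped to −6 N as the catches snapped, and it bottomed out.
- **Last checks:** The bezel's top measured 52.5–53.0 mm all round, against 53 mm for flush. It was level, with about 29 N downward push and a commanded grip of 110 N. There was also about 12 N of sideways force at the wrist.
- **Bystanders:** The scissors, tape roll and marker lay where they started in the last top view.
- **Disagreements:** The top camera put the bezel 5–6 mm away from where the wrist camera did, so I used the closer wrist view. My automatic edge fit of the held bezel failed because it picked up the gripper body, so I used hand-picked edge points instead.

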